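Drive out the stuck hinge pin of a flip mount and take off its lens holder

ROBOT

A 6-joint arm with a two-finger parallel gripper is mounted at the origin on the work surface. World frame = base frame: x ahead of the robot, y to its left, z up, the work surface at z = 0. Lengths are in m, angles in rad, forces in N, time in s.
With the tool pointing down it reaches from about 0.325 to 0.925 m from the base axis. Payload 3.1 kg.
Tool frame: the origin (TCP) lies midway between the tips of the shut fingers; the grasp point (between the pads) lies arm.hold_point_z behind it (arm.hold_point_z is the distance from the TCP to the grasp point, in m); z points along the fingers, y is the direction in which the jaws open and shut (so a half turn about z gives the same grasp; the last joint's range is limited). The gripper opens to 85 mm and grips with 20 to 120 N. Pads are 22 mm wide; open, the fingers measure 114 mm over their backs; the gripper's body (76 mm by 85 mm) begins 54 mm behind the grasp point. The pads swing forward as they close: fully open they stand 13 mm farther back than shut.
Start: joints at [-1.46, 0.217, 1.613, -0, 1.311, -0.112], TCP at [0.138, -0.61, 0.198] pointing down, gripper open.
Joint ranges: [-2.75, 2.75], [-0.78, 2.1], [0.31, 2.55], [-1.13, 4.27], [0.13, 2.63], [-2.58, 2.58]. Speed limits (rad/s): [2.79, 2.79, 3.14, 3.14, 3.14, 3.14].

INTERFACE

Orientations are given as a 3x3 rotation matrix whose columns are the frame's x, y, z axes.
In Python, from cell import telemetry, imaging, arm gives the robot as it stands. The module is installed in compiled form; this text tells all that it offers.
- The arm moves only by the tool arm_command, never from a script. Its argument "motion" is a list that holds one entry, the list of rows, each a list of 7 numbers: the shift along the world's x, y, z scaled (see below), then the turn, a rotation vector about the world's x, y, z scaled (see below), then the closure in counts, from 0 (fully open) to 255 (shut). A call has 1 to 8 rows; each row shifts and turns the pose as measured when the row begins; what a row does not reach is not made up. The controller multiplies each number of a shift by 30 mm and each number of a turn by 0.08 rad. A row lasts 1/8 s, in which the tool goes at most 62.5 mm and 10.7 degrees, less where a joint would pass 70% of its speed; a pose out of reach is approached as far as the arm can. A call with a number of a shift or a turn outside -1 to 1 is refused whole. A call with a gripper value outside its range is refused whole. The fingers move at their own pace and stop on an object; "newtons" is the grip in N (left out, the last holds). Time passes only in rows, so rows that do not move let the fingers close. It gives the time, the measured TCP pose, the force and the opening at its end, in the units of the state.
- telemetry.read_state(): the state, without advancing time (a new reading comes with each control period).
- imaging.camera(name): name is "scene" or "top" or "wrist"; returns the picture (384x512x3 uint8, blue, green, red); there is no depth.
- imaging.camera_info(name): a dict with "vertical_fov" (degrees; the focal length in pixels is half the picture's height over the tangent of half this angle, whatever the lens; pixels are square), "cx", "cy" (the principal point, pixels), "view" (4x4, takes a point from world to camera coordinates); the wrist camera has in their place "mount" (4x4, takes a point from camera to tool coordinates, whose origin is the TCP and whose axes are the flange's). Camera axes: x right, y down, z forward; pixel columns grow to the right and rows downward; lengths in m; the calibration is good to about 2 mm. A picture is of the moment at which its call begins: read the wrist's pose just before it. camera_info takes no time and is no camera call.
- arm.sign_off(): hands the job in, once; it reports no verdict.
The state is a dict: "clock": time; "q": joint angles; "dq": joint speeds; "joint_efforts": joint torques, N m; "tcp_pos": TCP position; "eef_rot": TCP orientation; "wrist_force": force on the tool from outside, world axes, zero at the start; "torque": the same for the moment, N m; "finger_gap": opening from 0.0 (shut) to 1.0 (fully open).
Only numpy, scipy, OpenCV 4.12 (cv2) and the standard library are available. Lean on these libraries where they do the work, as an engineer would, in place of code of your own. Each camera call takes 0.05 s, during which the arm holds its last target.

TASK

The lens holder of the flip mount is held by a stuck hinge pin: with the drift punch whose straight thin nose fits the bore, drive the pin out from its headless side until it drops into the catch tray on the other side, and leave it there. Lay the punch back level in the place on the tool rest that it came from, then lift the freed lens holder out of the mount and stand it gently upright in the middle of the cork mat. Leave everything else where it is.

Things in the scene. Friction and masses are not known exactly. Their poses are not given: they have to be found in the camera images.
- mount: Aluminium flip mount, fixed. Origin: bench level, midway between its ears; z up. Base plate 110 mm in x, y -45 to +145, 12 mm thick. Two upright ears 50 mm wide (x), tops 100 mm above the bench: entry ear y -32 to -14, exit ear y +14 to +32 mm; floor between them 50 mm up. Hinge bore, 16 mm diameter, along y through both ears at x = 0, 85 mm above the bench.
- tray_floor (a point): Middle of the inner floor (15 mm above the bench) of the open grey catch tray fixed on the mount's +y side, under the pin's head; inside 90 mm (x) by 102 mm (y of the mount), rim 42 mm above the bench.
- bore_in (a point): Centre of the bore's mouth (16 mm) on the outer face of the entry ear; the mount's +y points into the bore. 64 mm on lies the outer face of the exit ear. A brass-topped spring plunger in the top of the exit ear (up to about 110 mm above the bench) jams the pin; it needs no touching and leaves 13 mm of height free above the bottom of the bore.
- pin: Stuck steel hinge pin, 64 mm long: shank 14 mm diameter, 56 mm long; head 22 mm diameter, 8 mm thick at its +y end. Origin: mid-length; y along the axis. At first in the bore, parallel to the mount's y, head against the exit ear over the tray, tail 8 mm inside the entry mouth. A push of 5 to 20 N along +y moves it; the drag lasts till it leaves the exit ear and drops into the tray.
- pin_tail (a point): Centre of the flat tail end of the pin's shank (the end to push on).
- holder: Black lens holder: plate 50 (x) x 26 (y, thickness) x 100 mm tall, a lens on each face near the top, an 18 mm bore through its thickness 35 mm above its underside. Origin: centre of its underside, z up. Stands loosely (1 mm each side) between the ears on the floor 50 mm above the bench, held by the pin; its top is 50 mm above the ears. 0.2 to 0.33 kg.
- punch: The drift punch that fits: steel, 190 mm long; square handle 100 x 20 x 20 mm, then a straight, flat-ended round nose 10 mm in diameter, 90 mm long. Origin: centre of the handle, on the axis; x towards the nose. Lies level in one of three places on the tool rest, axis 40 mm above the bench. About 0.3 kg, centre of mass about 15 mm ahead of the origin.
- punch_tip (a point): Centre of the flat end of the drift punch's nose, 140 mm ahead of the handle's centre.
- thick_punch: Other punch on the rest, same handle, nose 20 mm in diameter and 70 mm long (too thick for the bore). Origin: centre of the handle. Leave it alone.
- point_punch: Other punch on the rest, same handle, tapered pointed nose 70 mm long, 18 mm thick at its root. Origin: centre of the handle. Leave it alone.
- rest: Wooden tool rest, fixed, 130 (x) x 230 mm (y). Origin: its centre at bench level. Two bars along y at x = -42 and +42 mm, 14 mm thick, tops 30 mm above the bench, carry the handles; between them it is free down to 8 mm. Places at y = -80, 0, +80 mm, handle centres at x = 0, noses to +x, each between ridges 8 mm high that leave 42 mm for the 20 mm handle.
- mat: Brown cork mat fixed on the bench, 120 (x) x 110 (y) mm, 4 mm thick. Origin: centre of its underside, at bench level.
- post_a: Bystander, leave alone: short bare steel optical post, 25 mm thick and 75 mm tall on a 44 mm round foot. Origin: centre of its underside.
- post_b: Bystander, leave alone: black optical post, 25 mm thick and 60 mm tall on a 44 mm round foot. Origin: centre of its underside.
- mirror_mount: Bystander, leave alone: black mirror mount, 50 x 30 mm foot, 66 mm tall, round silvery mirror on one face. Origin: centre of its underside.
- screw_jar: Bystander, leave alone: clear jar with black cap, 54 mm across, 60 mm tall. Origin: centre of its underside.
- lens_case: Bystander, leave alone: flat black case, 80 x 60 x 28 mm. Origin: centre of its underside.
- driver: Bystander, leave alone: screwdriver with a yellow handle, 180 mm long, lying on the bench. Origin: a point on it, near the bench.
- wipe_bottle: Bystander, leave alone: white bottle, 56 mm across, 130 mm tall. Origin: centre of its underside.
Not all that is in view belongs to the job. Leave any purple or red look-alike of the mount alone.

How it is judged:
On the way, in this order (a step that is already met when the one before it is completed fails the run):
1. the drift punch's nose is in the bore and has driven the pin at least 12 mm towards the tray (x of punch_tip in the frame of mount between -0.008 and 0.008 m and z of punch_tip in the frame of mount between 0.075 and 0.095 m and y of pin in the frame of mount above 0.02 m and distance between punch_tip and pin_tail below 0.01 m), for 0.1 s.
2. the pin is out of the bore and lies in the catch tray (x of pin in the frame of mount between -0.047 and 0.047 m and y of pin in the frame of mount between 0.04 and 0.142 m and z of pin in the frame of mount between 0.015 and 0.062 m), for 0.2 s.
At the end, for the whole second after the job is handed in: The pin rests in the catch tray (its middle under 62 mm above the bench). The punch rests within 30 mm of its starting place, level within 4 degrees and along the rest within 14. The holder stands still and upright (within 6 degrees) on the mat, within 45 mm of the mat's centre (all of step 2 and linear speed of pin below 0.03 m/s and horizontal distance between holder and mat below 0.045 m and height (world z) of holder below 0.009 m and angle between holder's own z axis and vertical below 0.1 rad and linear speed of each of holder, punch below 0.02 m/s and distance of punch from where it was at the start of the episode below 0.03 m and angle between the x axis of punch and the x axis of rest, either way round below 0.25 rad and angle between punch's own x axis and vertical between 1.5 and 1.64 rad); the robot touches nothing.
It fails at once if a bystander or one of the other two punches is pushed more than 25 mm from its place (distance of any of post_a, post_b, mirror_mount, screw_jar, lens_case, driver, wipe_bottle, thick_punch, point_punch from where it was at the start of the episode above 0.025 m).
It fails at once if the lens holder is dropped or slammed on the mat (faster than 0.45 m/s within 25 mm of it) (horizontal distance between holder and mat below 0.09 m and height (world z) of holder below 0.029 m and linear speed of holder above 0.45 m/s).
It also fails if it takes over 72 s, if anything falls off the work surface, if the arm or the gripper's body presses on something with over 40 N, if the wrist force passes 120 N, or if a joint passes its speed limit or range.

## Working session

There is one attempt and no reset: what is moved stays moved. The work goes in short steps, Python scripts to look and compute and a tool call to move; the robot and the scene stay as the last step left them, time stands still between calls to the robot, and variables do not carry over. Pictures are saved under pics/ and viewed, and the job is handed in when it is done.

Besides the shell and the picture viewer there is one more tool, called after "Request:" as name(argument=value, ...), one argument or row to a line, values as JSON. arm_command: Moves the arm, as the interface text tells. Its arguments: {"type":"object","properties":{"motion":{"type":"array","items":{"type":"array","items":{"type":"array","items":{"type":"number"}}}},"newtons":{"type":"number"}},"required":["motion"]}

```bash
mkdir -p pics
cat > h.py <<'E'
import numpy as np, cv2, json
from cell import telemetry, imaging, arm
def snap(n,f):
    s=telemetry.read_state(); im=imaging.camera(n); cv2.imwrite(f'pics/{f}.png',im); return s,im
E
python3 - <<'E'
from h import *
for n in ['scene','top','wrist']:
    s,im=snap(n,n+'0'); i=imaging.camera_info(n); print(n,{k:(np.round(v,4).tolist() if not np.isscalar(v) else v) for k,v in i.items()})
print(s, arm.hold_point_z)
E
```

```text
scene {'vertical_fov': 46.81109741106324, 'cx': 259.4087786191366, 'cy': 189.97780402153032, 'view': [[-0.1529, 0.9882, 0.0092, 0.011], [0.7839, 0.127, -0.6078, -0.3811], [-0.6018, -0.0858, -0.794, 1.5765], [0.0, 0.0, 0.0, 1.0]]}
top {'vertical_fov': 48.48334960069638, 'cx': 257.4851317389117, 'cy': 195.7412187255499, 'view': [[0.0007, -1.0, 0.002, 0.0803], [-0.9979, -0.0008, -0.0649, 0.5494], [0.0649, -0.0019, -0.9979, 1.2832], [0.0, 0.0, 0.0, 1.0]]}
wrist {'vertical_fov': 65.01479143409234, 'cx': 255.3776473272235, 'cy': 191.78922719405742, 'mount': [[-0.0003, -0.9476, -0.3196, 0.0822], [1.0, -0.0003, -0.0, -0.0003], [-0.0001, -0.3196, 0.9476, -0.1761], [0.0, 0.0, 0.0, 1.0]]}
{'clock': 0.1, 'q': array([-1.46021829e+00,  2.17727136e-01,  1.61477549e+00, -1.96472560e-05,
        1.31132793e+00, -1.12178701e-01]), 'dq': array([-0.00146305, -0.00157053, -0.00349175, -0.00053125, -0.00087597,
       -0.00016175]), 'joint_efforts': array([-6.45599284e-04, -3.98075473e+01, -3.04969490e+01, -1.91149479e-04,
        4.20747878e-03,  2.05707664e-06]), 'tcp_pos': array([ 0.13801179, -0.60873206,  0.19626797]), 'eef_rot': array([[ 9.75291053e-01,  2.20923723e-01, -2.65832429e-04],
       [ 2.20923761e-01, -9.75288549e-01,  2.22213851e-03],
       [ 2.31659788e-04, -2.22596051e-03, -9.99997496e-01]]), 'wrist_force': array([-0.5795715 ,  0.13247392, -0.3715535 ]), 'torque': array([ 0.03895363, -0.0403226 , -0.0265844 ]), 'finger_gap': 1.0026384089803306} 0.0187
```

View pics/scene0.png

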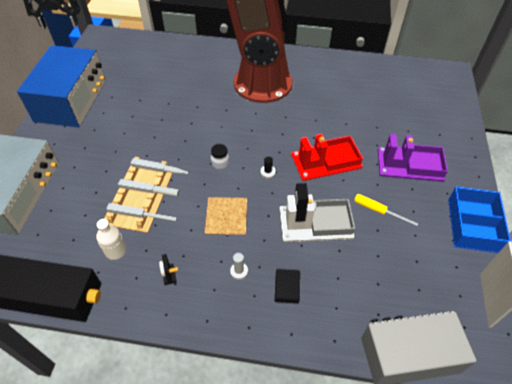

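View pics/top0.png

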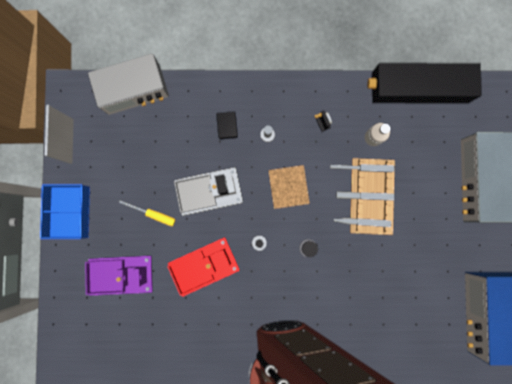

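View pics/wrist0.png

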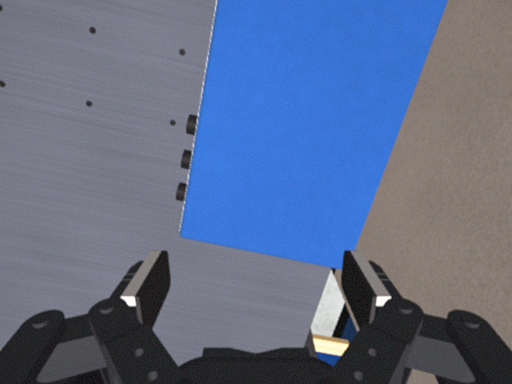

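Run:
```python
from h import *
t=cv2.imread('pics/top0.png'); s=cv2.imread('pics/scene0.png')
r=lambda a,k:cv2.resize(a,None,fx=k,fy=k,interpolation=cv2.INTER_CUBIC)
a=r(t[145:245,320:410],5); b=r(t[155:225,165:315],5)
cv2.imwrite('pics/c1.png',a);cv2.imwrite('pics/c2.png',b)
cv2.imwrite('pics/c3.png',r(s[150:240,95:195],6)[:, :]);cv2.imwrite('pics/c4.png',r(s[170:250,195:365],4.5))
```

```text
(no output)
```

View pics/c1.png

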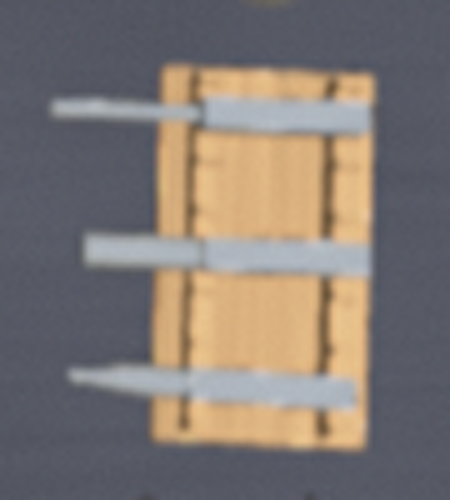

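View pics/c2.png

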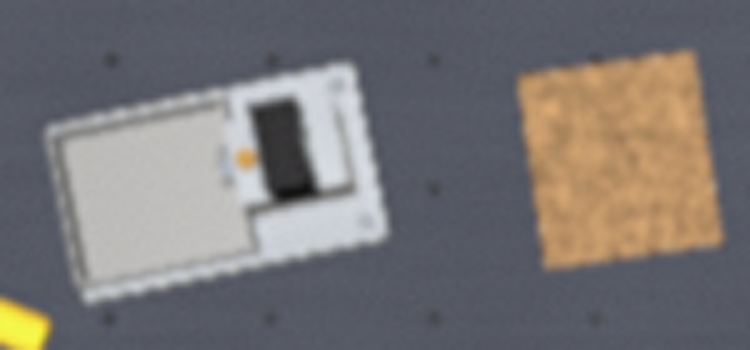

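View pics/c3.png

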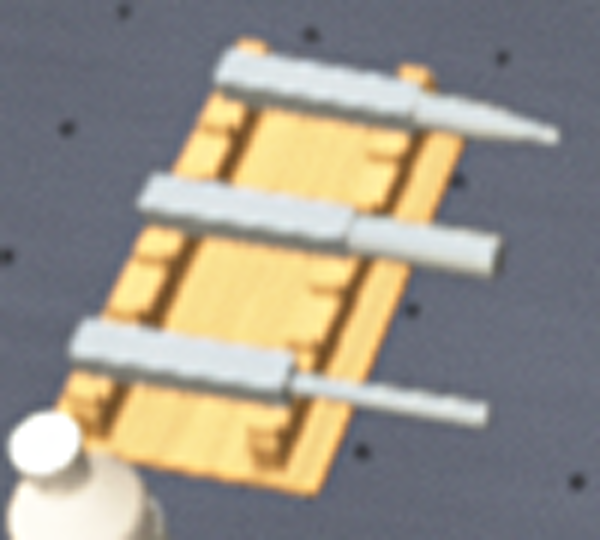

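View pics/c4.png

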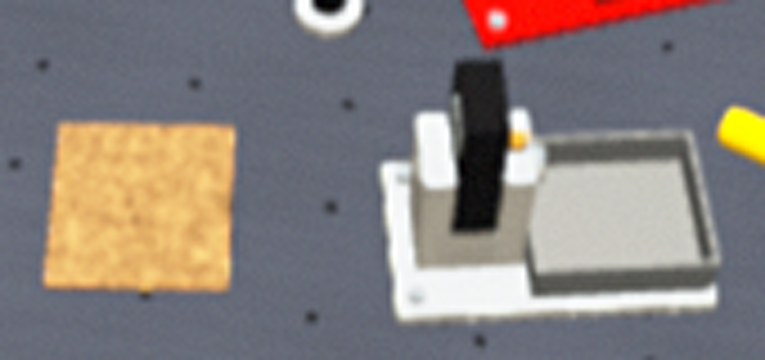

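```bash
cat >> h.py <<'E'
def inter(n,px,z,s=None):
    "pixel(s)->world at height z"
    i=imaging.camera_info(n); f=192/np.tan(np.radians(i['vertical_fov']/2))
    if n=='wrist':
        M=np.array(i['mount']); R=s['eef_rot']; Rc=R@M[:3,:3]; c=s['tcp_pos']+R@M[:3,3]
    else:
        V=np.array(i['view']); Rc=V[:3,:3].T; c=-Rc@V[:3,3]
    px=np.atleast_2d(px).astype(float)
    d=np.c_[(px[:,0]-i['cx'])/f,(px[:,1]-i['cy'])/f,np.ones(len(px))]@Rc.T
    return c+d*((z-c[2])/d[:,2])[:,None]
def proj(n,P,s=None):
    i=imaging.camera_info(n); f=192/np.tan(np.radians(i['vertical_fov']/2))
    P=np.atleast_2d(P)
    if n=='wrist':
        M=np.array(i['mount']); R=s['eef_rot']; Rc=R@M[:3,:3]; c=s['tcp_pos']+R@M[:3,3]
    else:
        V=np.array(i['view']); Rc=V[:3,:3].T; c=-Rc@V[:3,3]
    q=(P-c)@Rc
    return q[:,:2]/q[:,2:]*f+[i['cx'],i['cy']]
E
python3 - <<'E'
from h import *
np.set_printoptions(precision=4,suppress=True)
u=lambda l,o:(np.array(l)+.5)/5-.5+o
c1=[320,145];c2=[165,155]
print('handle corners z50',inter('top',u([[203,98],[203,130],[372,100],[372,134]],c1),.05))
print('tip z45',inter('top',u([[53,108],[202,113]],c1),.045))
print('rest z30 corners?',inter('top',u([[165,67],[377,75],[152,440],[365,448]],c1),.03))
print('bottle top',inter('top',[378,132],.13))
print('mat',inter('top',u([[518,75],[694,52],[722,243],[546,269]],c2),.004), inter('top',u([[518,75],[694,52],[722,243],[546,269]],c2),.004).mean(0))
print('holder top',inter('top',u([[252,106],[297,98],[313,190],[276,199]],c2),.15))
print('base',inter('top',u([[353,64],[388,238]],c2),.012),'tray rim',inter('top',u([[46,128],[88,302]],c2),.042))
E
```

```text
handle corners z50 [[ 0.6421 -0.2264  0.05  ]
 [ 0.6228 -0.2261  0.05  ]
 [ 0.641  -0.3275  0.05  ]
 [ 0.6205 -0.3271  0.05  ]]
tip z45 [[ 0.6366 -0.1374  0.045 ]
 [ 0.6337 -0.2269  0.045 ]]
rest z30 corners? [[ 0.6638 -0.2084  0.03  ]
 [ 0.6591 -0.3374  0.03  ]
 [ 0.4377 -0.1975  0.03  ]
 [ 0.433  -0.3256  0.03  ]]
bottle top [[ 0.7222 -0.2583  0.13  ]]
mat [[ 0.6314  0.0476  0.004 ]
 [ 0.6458 -0.0615  0.004 ]
 [ 0.5274 -0.078   0.004 ]
 [ 0.5113  0.0305  0.004 ]] [ 0.579  -0.0154  0.004 ]
holder top [[0.5956 0.1978 0.15  ]
 [0.6    0.1731 0.15  ]
 [0.5493 0.164  0.15  ]
 [0.5444 0.1843 0.15  ]]
base [[0.6371 0.1494 0.012 ]
 [0.5299 0.1275 0.012 ]] tray rim [[0.5943 0.3319 0.042 ]
 [0.49   0.3054 0.042 ]]
```

Request:
arm_command(
  motion=[
    [[0.97, 0.69, 0.1, 0, 0, 0.98, 0], [0.97, 0.69, 0.1, 0, 0, 0.98, 0], [0.97, 0.69, 0.1, 0, 0, 0.98, 0], [0.97, 0.69, 0.1, 0, 0, 0.98, 0], [0.97, 0.69, 0.1, 0, 0, 0.98, 0], [0.97, 0.69, 0.1, 0, 0, 0.98, 0], [0.97, 0.69, 0.1, 0, 0, 0.98, 0], [0.97, 0.69, 0.1, 0, 0, 0.98, 0]],
  ],
)

```text
clock: 1.15
tcp_pos: [0.3739, -0.4367, 0.2167]
eef_rot: [[0.649, 0.761, -0.005], [0.761, -0.649, 0.006], [0.001, -0.008, -1.0]]
wrist_force: [1.0, 0.6, 0.6]
finger_gap: 0.999
```

Request:
arm_command(
  motion=[
    [[1, 0.73, 0, 0, 0, 1, 0], [1, 0.73, 0, 0, 0, 1, 0], [1, 0.73, 0, 0, 0, 1, 0], [1, 0.73, 0, 0, 0, 1, 0], [1, 0.73, 0, 0, 0, 1, 0], [1, 0.73, 0, 0, 0, 1, 0], [1, 0.73, 0, 0, 0, 1, 0], [1, 0.73, 0, 0, 0, 1, 0]],
  ],
)

```text
clock: 2.15
tcp_pos: [0.6196, -0.2536, 0.2132]
eef_rot: [[0.044, 0.999, -0.013], [0.999, -0.044, 0.003], [0.003, -0.013, -1.0]]
wrist_force: [0.1, -0.2, 0.3]
finger_gap: 1.001
```

Request:
arm_command(
  motion=[
    [[0.5, 0.1, -0.2, 0, 0, 1, 90], [0, 0, -0.2, 0, 0, 0.3, 90], [0, 0, 0, 0, 0, 0, 90], [0, 0, 0, 0, 0, 0, 90]],
  ],
)

```text
clock: 2.65
tcp_pos: [0.6347, -0.2481, 0.1987]
eef_rot: [[-0.065, 0.998, -0.017], [0.998, 0.065, 0.004], [0.005, -0.016, -1.0]]
wrist_force: [0.9, -0.2, 0.4]
finger_gap: 0.643
```

Run:
```python
from h import *
s,im=snap('wrist','w1'); print(s['clock'],s['tcp_pos'],s['eef_rot'],s['finger_gap'])
```

```text
2.65 [ 0.6347487  -0.24814896  0.19869482] [[-0.06469623  0.9977642  -0.01676285]
 [ 0.99789388  0.0647657   0.00363454]
 [ 0.00471207 -0.0164924  -0.99985289]] 0.6433786157189281
```

View pics/w1.png

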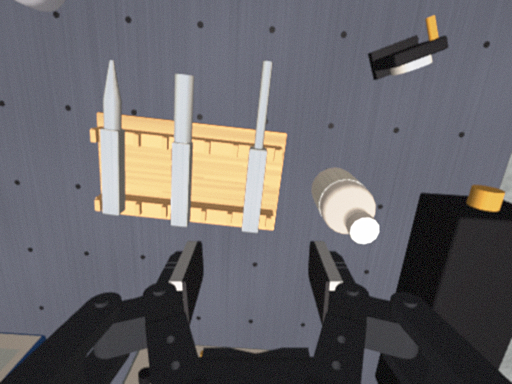

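Run:
```python
from h import *
im=cv2.imread('pics/w1.png')
cv2.imwrite('pics/w1c.png',cv2.resize(im[55:240,235:285],None,fx=3.2,fy=3.2,interpolation=cv2.INTER_CUBIC))
cv2.imwrite('pics/w1d.png',cv2.resize(im[140:240,235:285],None,fx=6,fy=6,interpolation=cv2.INTER_CUBIC))
```

```text
(no output)
```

View pics/w1d.png

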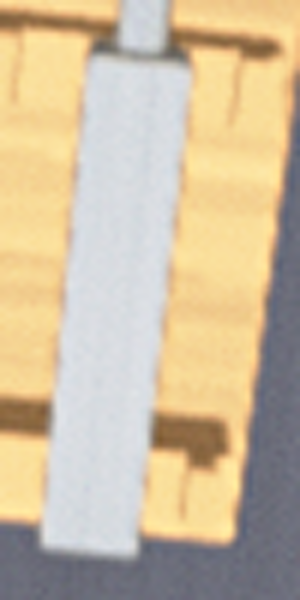

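View pics/w1c.png

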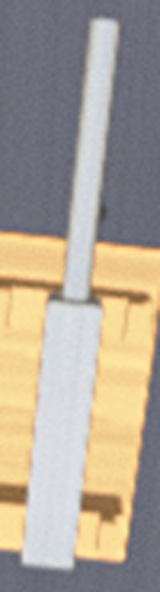

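Run:
```python
from h import *
np.set_printoptions(precision=4,suppress=True)
q=np.array([[89,57],[190,68],[138,556],[40,548]]); p=(q+.5)/6-.5+[235,140]
st=dict(tcp_pos=np.array([0.6347487,-0.24814896,0.19869482]),eef_rot=np.array([[-0.06469623,0.9977642,-0.01676285],[0.99789388,0.0647657,0.00363454],[0.00471207,-0.0164924,-0.99985289]]))
w=inter('wrist',p,.05,st);print(w,w.mean(0))
t=inter('wrist',(np.array([[104,19]])+.5)/3.2-.5+[235,55],.044,st);print('tip',t)
d=w[:2].mean(0)-w[2:].mean(0);print(np.linalg.norm(d),np.degrees(np.arctan2(d[1],d[0])))
d=t[0]-w.mean(0);print(np.linalg.norm(d[:2]),np.degrees(np.arctan2(d[1],d[0])))
# which pixel rest corners?
```

```text
[[ 0.6243 -0.2261  0.05  ]
 [ 0.6426 -0.2269  0.05  ]
 [ 0.6398 -0.3249  0.05  ]
 [ 0.6203 -0.3246  0.05  ]] [ 0.6317 -0.2756  0.05  ]
tip [[ 0.6368 -0.1361  0.044 ]]
0.09828081102114018 87.99564478743451
0.13960150809689903 87.93337488874839
```

Request:
arm_command(
  motion=[
    [[-0.07, -0.28, 0, -0.045, -0.21, -0.62, 110], [0, 0, -1, 0, 0, -0.62, 110], [0, 0, -1, 0, 0, 0, 110], [0, 0, -1, 0, 0, 0, 110], [0, 0, 0, 0, 0, 0, 110]],
  ],
)

```text
clock: 3.32
tcp_pos: [0.631, -0.2622, 0.1104]
eef_rot: [[0.051, 0.999, 0.007], [0.999, -0.051, -0.004], [-0.004, 0.008, -1.0]]
wrist_force: [-0.2, -0.2, -0.7]
finger_gap: 0.572
```

Request:
arm_command(
  motion=[
    [[0.06, 0.18, -0.95, 0.05, 0.09, 0.2, 110], [0, 0, -0.95, 0, 0, 0, 110], [0, 0, 0, 0, 0, 0, 110]],
  ],
)

```text
clock: 3.7
tcp_pos: [0.6347, -0.2582, 0.0542]
eef_rot: [[0.036, 0.999, 0.005], [0.999, -0.036, -0.003], [-0.003, 0.005, -1.0]]
wrist_force: [-0.9, -0.4, 0.8]
finger_gap: 0.568
```

Run:
```python
from h import *
np.set_printoptions(precision=4,suppress=True)
s,im=snap('wrist','w2'); print(s['clock'],s['tcp_pos'],s['eef_rot'],s['finger_gap'])
```

```text
3.7 [ 0.6347 -0.2582  0.0542] [[ 0.0362  0.9993  0.0053]
 [ 0.9993 -0.0362 -0.0029]
 [-0.0027  0.0054 -1.    ]] 0.5681112141426151
```

View pics/w2.png

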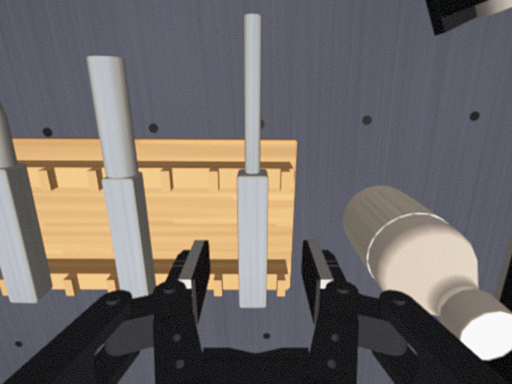

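Request:
arm_command(
  motion=[
    [[-0.04, 0.04, -0.55, 0.04, 0.06, 0, 110], [0, 0, -0.5, 0, 0, 0, 110], [0, 0, 0, 0, 0, 0, 110]],
  ],
)

```text
clock: 4.12
tcp_pos: [0.6367, -0.2582, 0.0252]
eef_rot: [[0.036, 0.999, 0.007], [0.999, -0.036, -0.003], [-0.003, 0.007, -1.0]]
wrist_force: [-0.1, 0.3, -0.2]
finger_gap: 0.567
```

Request:
arm_command(
  motion=[
    [[-0.13, 0.05, -0.12, 0.04, 0.1, 0, 110], [0, 0, 0, 0, 0, 0, 110], [0, 0, 0, 0, 0, 0, 110]],
  ],
)

```text
clock: 4.5
tcp_pos: [0.6333, -0.2571, 0.0224]
eef_rot: [[0.036, 0.999, 0.0], [0.999, -0.036, -0.0], [-0.0, 0.0, -1.0]]
wrist_force: [0.6, 0.6, -0.4]
finger_gap: 0.566
```

Aligned; close with a firm grip.

Request:
arm_command(
  motion=[
    [[0, 0, 0, 0, 0, 0, 255], [0, 0, 0, 0, 0, 0, 255], [0, 0, 0, 0, 0, 0, 255], [0, 0, 0, 0, 0, 0, 255], [0, 0, 0, 0, 0, 0, 255]],
  ],
  newtons=90,
)

```text
clock: 5.12
tcp_pos: [0.634, -0.2574, 0.0234]
eef_rot: [[0.036, 0.999, 0.002], [0.999, -0.036, -0.001], [-0.001, 0.002, -1.0]]
wrist_force: [-0.1, -0.1, -0.1]
finger_gap: -0.0
```

Run:
```python
from h import *
s,im=snap('wrist','w3'); print(s['tcp_pos'],s['finger_gap'])
s,im=snap('scene','s3'); cv2.imwrite('pics/s3.png',cv2.resize(im[100:280,60:260],None,fx=3.5,fy=3.3))
```

```text
[ 0.63398927 -0.2574303   0.02339482] -0.000482665890522978
```

View pics/w3.png

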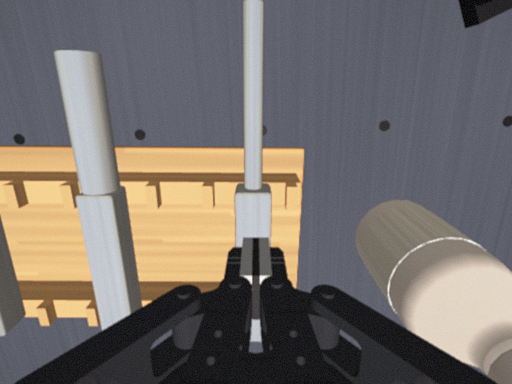

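View pics/s3.png

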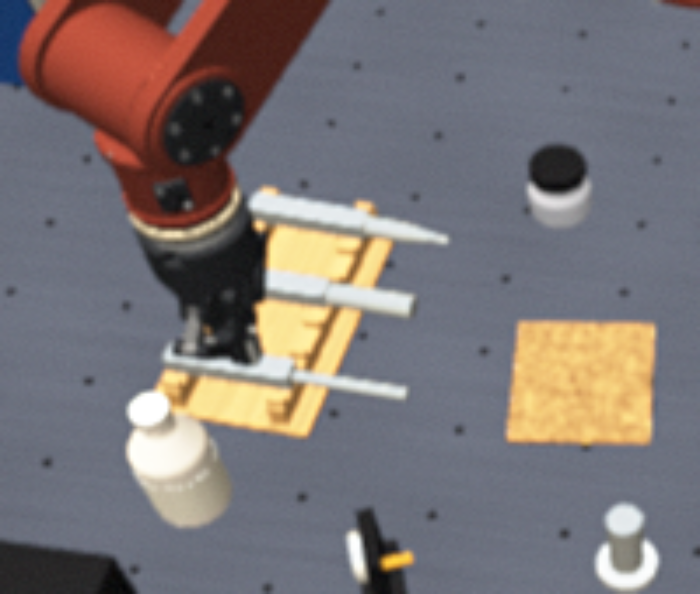

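Run:
```python
from h import *
np.set_printoptions(precision=4,suppress=True)
s=telemetry.read_state();print(s, arm.hold_point_z, [a for a in dir(arm) if a[0]!='_'],[a for a in dir(telemetry) if a[0]!='_'])
for P in [[.6337,-.226,.05],[.6337,-.226,.03],[.632,-.326,.05],[.6368,-.1361,.045]]: print(P,proj('wrist',[P],s))
R=s['eef_rot']
for h in [0,.0187,.04]:
  print(h,proj('wrist',[s['tcp_pos']+R@[0,0,-h],s['tcp_pos']+R@[.011,0,-h],s['tcp_pos']+R@[-.011,0,-h]],s))
  print('scene',proj('scene',[s['tcp_pos']+R@[0,0,-h]]))
im=cv2.imread('pics/w3.png'); cv2.imwrite('pics/w3c.png',cv2.resize(im[170:370,190:320],None,fx=3,fy=3))
```

```text
{'clock': 5.225, 'q': array([-0.4881,  0.5171,  1.568 , -0.0003,  1.0546, -0.4519]), 'dq': array([-0.0003,  0.0006, -0.0006, -0.0002, -0.0004,  0.0006]), 'joint_efforts': array([  0.0006, -47.7638, -26.4867,  -0.001 ,  -0.0062,   0.    ]), 'tcp_pos': array([ 0.634 , -0.2574,  0.0234]), 'eef_rot': array([[ 0.036 ,  0.9993,  0.0016],
       [ 0.9994, -0.036 , -0.0011],
       [-0.0011,  0.0016, -1.    ]]), 'wrist_force': array([-0.4459,  0.102 , -0.5646]), 'torque': array([-0.0562, -0.0352, -0.0274]), 'finger_gap': 0.0003500937995615635} 0.0187 ['Unreachable', 'hold_point_z', 'sign_off'] ['read_state']
[0.6337, -0.226, 0.05] [[252.8749 193.1692]]
[0.6337, -0.226, 0.03] [[253.1004 182.1083]]
[0.632, -0.326, 0.05] [[256.3601 343.1524]]
[0.6368, -0.1361, 0.045] [[252.0373  -1.9674]]
0 [[255.5357 226.0181]
 [255.5337 210.0969]
 [255.5376 241.3707]]
scene [[133.5306 215.5004]]
0.0187 [[255.5397 239.7273]
 [255.5376 222.4458]
 [255.5418 256.3306]]
scene [[132.0268 211.5533]]
0.04 [[255.5454 259.1535]
 [255.5431 240.0237]
 [255.5476 277.4371]]
scene [[130.2674 206.9353]]
```

View pics/w3c.png

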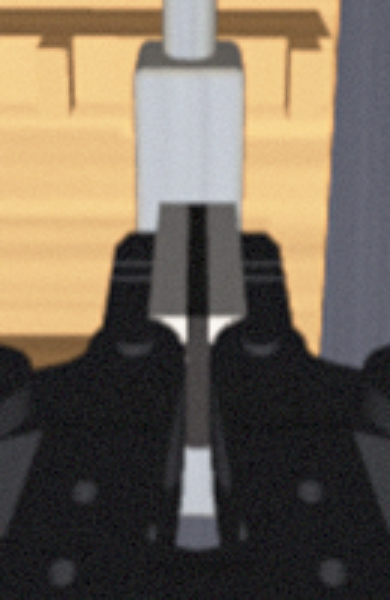

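Request:
arm_command(
  motion=[
    [[0, 0, 0, 0, 0, 0, 110], [0, 0, 0, 0, 0, 0, 110], [0, 0, 0, 0, 0, 0, 110], [-0.02, 0, -0.35, 0, 0, 0, 110], [-0.02, 0, -0.35, 0, 0, 0, 110], [0, 0, 0, 0, 0, 0, 110]],
  ],
)

```text
clock: 5.98
tcp_pos: [0.632, -0.2571, 0.0001]
eef_rot: [[0.036, 0.999, 0.0], [0.999, -0.036, -0.0], [-0.0, 0.0, -1.0]]
wrist_force: [0.1, 0.1, -0.3]
finger_gap: 0.567
```

Run:
```python
from h import *
np.set_printoptions(precision=4,suppress=True)
s,im=snap('wrist','w4'); print(s['tcp_pos'],s['eef_rot'],s['finger_gap'],s['wrist_force'])
R=s['eef_rot']
for h in [0,.02,.03,.038]:
  print(h,proj('wrist',[s['tcp_pos']+R@[.011,y,-h] for y in(-.024,.024)],s))
```

```text
[ 0.632  -0.2571  0.0001] [[ 0.036   0.9994  0.0003]
 [ 0.9994 -0.036  -0.0004]
 [-0.0004  0.0003 -1.    ]] 0.5669617346667775 [ 0.138   0.1146 -0.2706]
0 [[217.4191 210.1016]
 [293.652  210.0923]]
0.02 [[213.1932 223.4038]
 [297.8873 223.3952]]
0.03 [[210.7079 231.2273]
 [300.3782 231.2191]]
0.038 [[208.4989 238.1806]
 [302.5921 238.173 ]]
```

View pics/w4.png

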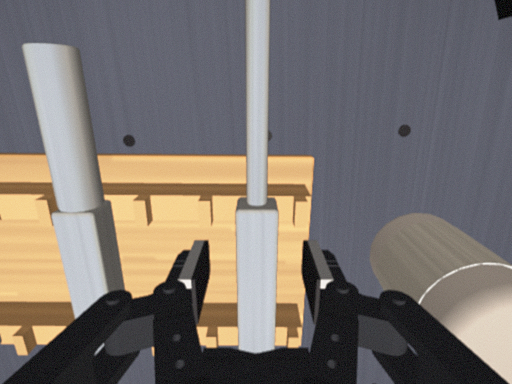

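Request:
arm_command(
  motion=[
    [[0.03, 0, -0.35, 0, 0, 0, 110], [0.02, 0, -0.25, 0, 0, 0, 110], [0, 0, 0, 0, 0, 0, 110]],
  ],
)

```text
clock: 6.4
tcp_pos: [0.6342, -0.2573, -0.0186]
eef_rot: [[0.036, 0.999, 0.001], [0.999, -0.036, -0.001], [-0.001, 0.001, -1.0]]
wrist_force: [-0.3, -2.0, 0.3]
finger_gap: 0.565
```

Request:
arm_command(
  motion=[
    [[-0.04, 0, 0, 0, 0, 0, 255], [0, 0, 0, 0, 0, 0, 255], [0, 0, 0, 0, 0, 0, 255], [0, 0, 0, 0, 0, 0, 255]],
  ],
  newtons=90,
)

```text
clock: 6.9
tcp_pos: [0.6331, -0.2574, -0.0183]
eef_rot: [[0.036, 0.999, 0.002], [0.999, -0.036, -0.001], [-0.001, 0.002, -1.0]]
wrist_force: [-0.2, -0.1, -1.0]
finger_gap: 0.223
```

Run:
```python
from h import *
np.set_printoptions(precision=4,suppress=True)
s,im=snap('wrist','w5'); print(s['clock'],s['tcp_pos'],s['eef_rot'],s['finger_gap'],s['wrist_force'],s['torque'])
```

```text
6.9 [ 0.6331 -0.2574 -0.0183] [[ 0.036   0.9994  0.0017]
 [ 0.9994 -0.036  -0.0011]
 [-0.0011  0.0017 -1.    ]] 0.22276183675014358 [-0.1725 -0.0813 -1.0203] [ 0.0676 -0.0254  0.0154]
```

View pics/w5.png

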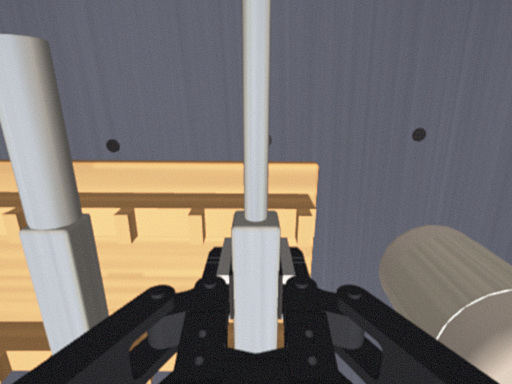

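Request:
arm_command(
  motion=[
    [[0, 0, 0.4, 0, 0, 0, 255], [0, 0, 0.9, 0, 0, 0, 255], [0, 0, 1, 0, 0, 0, 255], [-0.1, 0.6, 1, 0, 0, 0, 255], [-0.25, 1, 1, 0, 0, 0.3, 255], [-0.25, 1, 1, 0, 0, 0.4, 255], [-0.25, 1, 1, 0, 0, 0.4, 255], [-0.25, 1, 1, 0, 0, 0.4, 255]],
  ],
)

```text
clock: 7.95
tcp_pos: [0.5929, -0.1151, 0.2044]
eef_rot: [[-0.083, 0.996, -0.008], [0.997, 0.083, 0.003], [0.004, -0.008, -1.0]]
wrist_force: [0.0, 0.0, -2.6]
finger_gap: 0.226
```

Request:
arm_command(
  motion=[
    [[-0.25, 1, 0.6, 0, 0, 0.4, 255], [-0.25, 1, 0.5, 0, 0, 0.4, 255], [-0.25, 1, 0.3, 0, 0, 0.4, 255], [-0.25, 1, 0, 0, 0, 0.3, 255], [-0.25, 1, 0, 0, 0, 0, 255], [-0.3, 1, 0, 0, 0, 0, 255], [-0.2, 0.4, 0, 0, 0, 0, 255], [0, 0, 0, 0, 0, 0, 255]],
  ],
)

```text
clock: 8.95
tcp_pos: [0.5369, 0.0845, 0.256]
eef_rot: [[-0.209, 0.978, 0.001], [0.978, 0.209, 0.001], [0.0, 0.001, -1.0]]
wrist_force: [-0.2, -0.9, -3.7]
finger_gap: 0.217
```

Run:
```python
from h import *
np.set_printoptions(precision=4,suppress=True)
s,im=snap('wrist','w6'); print(s['clock'],s['tcp_pos'],s['eef_rot'],s['finger_gap'],s['wrist_force'],s['torque'])
np.savez('w6s',tcp_pos=s['tcp_pos'],eef_rot=s['eef_rot'])
```

```text
8.95 [0.5369 0.0845 0.256 ] [[-0.2093  0.9778  0.0011]
 [ 0.9778  0.2093  0.0007]
 [ 0.0004  0.0013 -1.    ]] 0.21688576925322006 [-0.1788 -0.9212 -3.7103] [-0.0141  0.0125 -0.0351]
```

View pics/w6.png

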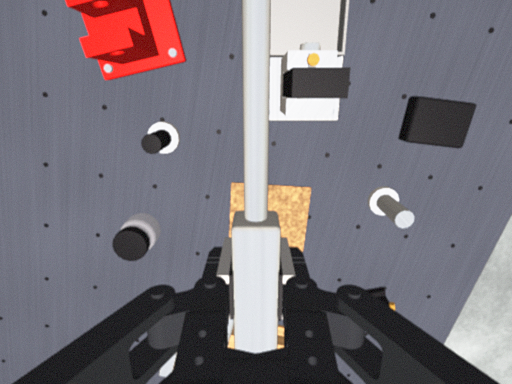

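Run:
```python
from h import *
im=cv2.imread('pics/w6.png'); cv2.imwrite('pics/w6c.png',cv2.resize(im[20:130,260:365],None,fx=5.3,fy=5.3,interpolation=cv2.INTER_CUBIC))
```

```text
(no output)
```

View pics/w6c.png

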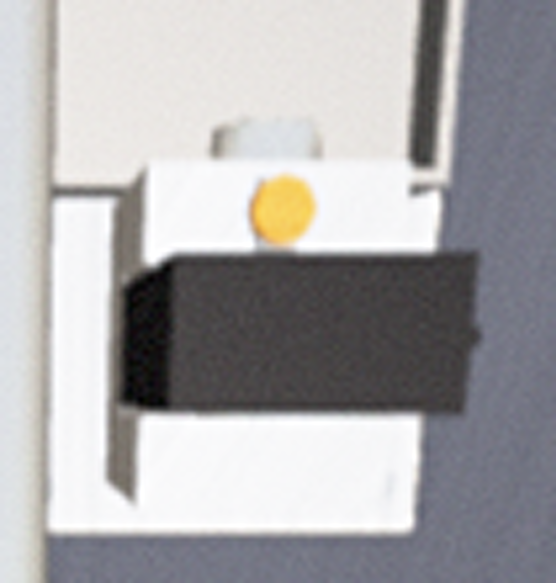

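Run:
```python
from h import *
np.set_printoptions(precision=4,suppress=True)
s=dict(np.load('w6s.npz'))
u=lambda l:(np.array(l)+.5)/5.3-.5+[260,20]
h=inter('wrist',u([[177,254],[481,252],[463,412],[170,411]]),.15,s);print('holder',h,h.mean(0))
for a,b in((0,1),(3,2)):
  d=h[b]-h[a];print(np.linalg.norm(d),np.degrees(np.arctan2(d[1],d[0])))
e=inter('wrist',u([[147,160],[412,160],[135,503]]),.1,s);print('ear',e)
d=e[1]-e[0];print(np.linalg.norm(d),np.degrees(np.arctan2(d[1],d[0])))
d=e[0]-e[2];print(np.linalg.norm(d),np.degrees(np.arctan2(d[1],d[0]))-90)
print('plunger',inter('wrist',u([[285,206]]),.11,s))
print('base corner',inter('wrist',u([[413,533],[438,190]]),.012,s))
th=np.radians(11.8)
# mount est
R=np.array([[np.cos(th),-np.sin(th)],[np.sin(th),np.cos(th)]])
print('M from holder',h.mean(0)[:2],'ear far mid',e[:2].mean(0)[:2]-R@[0,.032],'nearleft',e[2,:2]-R@[-.025,-.032])
```

```text
holder [[0.5477 0.1904 0.15  ]
 [0.5963 0.2011 0.15  ]
 [0.601  0.1765 0.15  ]
 [0.5526 0.1663 0.15  ]] [0.5744 0.1836 0.15  ]
0.049752764094912784 12.41931158684471
0.049432110631633976 11.879232389124507
ear [[0.543  0.2096 0.1   ]
 [0.5921 0.2202 0.1   ]
 [0.5559 0.1479 0.1   ]]
0.050210249860275155 12.072439992301144
0.06310828978145866 11.803145259895047
plunger [[0.5692 0.2061 0.11  ]]
base corner [[0.6373 0.151  0.012 ]
 [0.6194 0.2297 0.012 ]]
M from holder [0.5744 0.1836] ear far mid [0.5741 0.1836] nearleft [0.5739 0.1843]
```

Request:
arm_command(
  motion=[
    [[0.85, -0.95, 0, 0, 0, 0, 255], [0.8, -0.95, -0.2, 0, 0, 0, 255], [0.75, -0.95, -0.8, 0, 0, 0, 255], [0, 0, -1, 0, 0, 0, 255], [0, 0, -1, 0, 0, 0, 255], [0, 0, -1, 0, 0, 0, 255], [0, 0, -1, 0, 0, 0, 255], [0, 0, 0, 0, 0, 0, 255]],
  ],
)

```text
clock: 10.0
tcp_pos: [0.6138, -0.0178, 0.1023]
eef_rot: [[-0.197, 0.98, 0.005], [0.98, 0.197, -0.006], [-0.007, 0.003, -1.0]]
wrist_force: [-0.3, 0.4, -3.5]
finger_gap: 0.223
```

Request:
arm_command(
  motion=[
    [[-0.07, 0.9, -0.85, 0.08, 0.06, 0.14, 255], [0, 0, -0.85, 0, 0, 0, 255], [0, 0, -0.85, 0, 0, 0, 255], [0, 0, 0, 0, 0, 0, 255], [0, 0, 0, 0, 0, 0, 255]],
  ],
)

```text
clock: 10.62
tcp_pos: [0.621, 0.0045, 0.034]
eef_rot: [[-0.204, 0.979, 0.016], [0.979, 0.204, -0.003], [-0.006, 0.015, -1.0]]
wrist_force: [0.1, -0.2, -2.6]
finger_gap: 0.221
```

Request:
arm_command(
  motion=[
    [[-0.31, 0.18, -0.29, 0.06, 0.2, 0.05, 255], [0, 0, 0, 0, 0, 0, 255], [0, 0, 0, 0, 0, 0, 255]],
  ],
)

```text
clock: 11.0
tcp_pos: [0.6139, 0.0097, 0.0287]
eef_rot: [[-0.208, 0.978, 0.005], [0.978, 0.208, 0.002], [0.001, 0.005, -1.0]]
wrist_force: [0.7, 0.4, -2.9]
finger_gap: 0.22
```

```bash
cat >> h.py <<'E'
M=np.array([.5747,.1837]); TH=np.radians(12.0)
def rep(s):
    y=np.array([-np.sin(TH),np.cos(TH)]); x=np.array([np.cos(TH),np.sin(TH)])
    R=s['eef_rot']; tip=s['tcp_pos']+R@[.1213,0,-.0583]; d=tip[:2]-M
    print('clk',s['clock'],'tcp',np.round(s['tcp_pos'],4),'tip in mount x %.4f y %.4f z %.4f'%(d@x,d@y,tip[2]),'yaw %.2f'%np.degrees(np.arctan2(R[1,0],R[0,0])),'zax',np.round(R[:2,2],4),'xz %.4f'%R[2,0],'gap %.3f'%s['finger_gap'],'F',np.round(s['wrist_force'],1))
    # remaining shift to put tip at x=0,z=.0835
    print('lateral fix world', np.round(-(d@x)*x/.03,2),'dz',round((.0835-tip[2])/.03,2))
E
python3 - <<'E'
from h import *
s,im=snap('scene','s7'); rep(s); cv2.imwrite('pics/s7.png',cv2.resize(im[150:260,190:370],None,fx=4.4,fy=4.4,interpolation=cv2.INTER_CUBIC))
E
```

```text
clk 11.0 tcp [0.6139 0.0097 0.0287] tip in mount x 0.0018 y -0.0571 z 0.0871 yaw 102.02 zax [0.0049 0.0017] xz 0.0007 gap 0.220 F [ 0.7  0.4 -2.9]
lateral fix world [-0.06 -0.01] dz -0.12
```

View pics/s7.png

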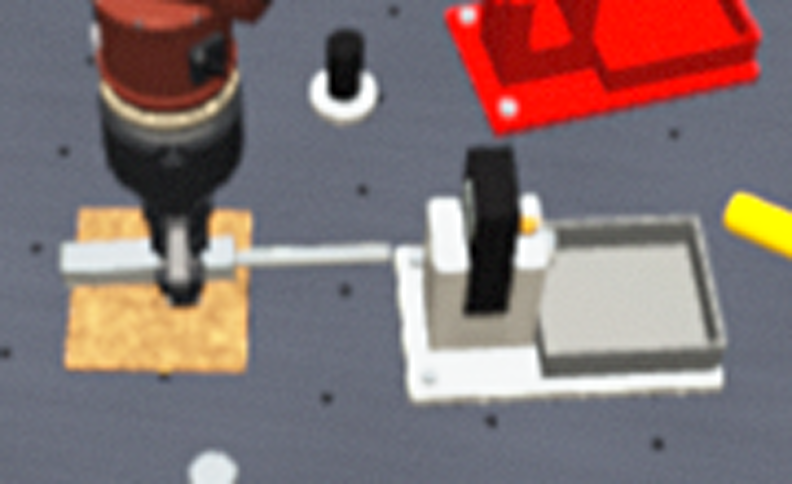

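Request:
arm_command(
  motion=[
    [[-0.08, 0, -0.15, -0.02, 0.06, 0, 255], [0, 0, 0, 0, 0, 0, 255], [-0.07, 0.33, 0, 0, 0, 0, 255], [-0.07, 0.33, 0, 0, 0, 0, 255], [0, 0, 0, 0, 0, 0, 255]],
  ],
)

```text
clock: 11.68
tcp_pos: [0.6064, 0.0314, 0.0236]
eef_rot: [[-0.208, 0.978, -0.001], [0.978, 0.208, 0.001], [0.001, -0.001, -1.0]]
wrist_force: [0.4, 1.2, -3.8]
finger_gap: 0.222
```

Run:
```python
from h import *
s,im=snap('wrist','w8'); rep(s)
s,im=snap('top','t8'); cv2.imwrite('pics/t8.png',cv2.resize(im[150:220,165:315],None,fx=5,fy=5,interpolation=cv2.INTER_CUBIC))
```

```text
clk 11.675 tcp [0.6064 0.0314 0.0236] tip in mount x -0.0007 y -0.0343 z 0.0820 yaw 102.03 zax [-0.0011  0.0005] xz 0.0007 gap 0.222 F [ 0.4  1.2 -3.8]
lateral fix world [0.02 0.  ] dz 0.05
```

View pics/w8.png

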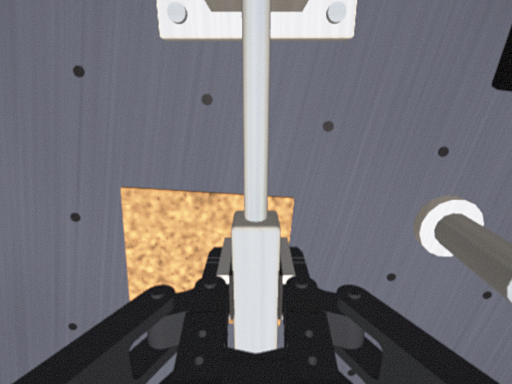

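View pics/t8.png

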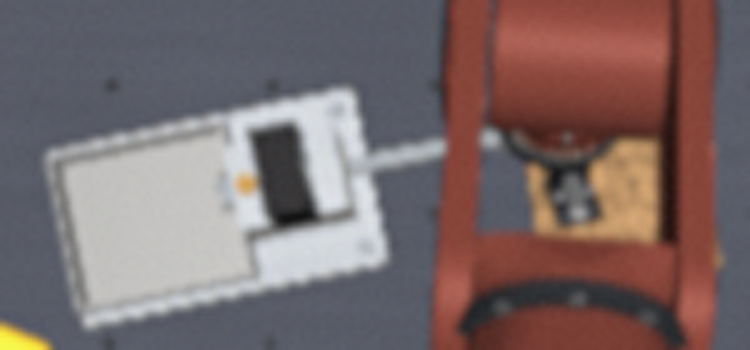

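Request:
arm_command(
  motion=[
    [[0.02, 0, 0.05, 0, 0, 0, 255], [-0.07, 0.33, 0, 0, 0, 0, 255], [-0.07, 0.33, 0, 0, 0, 0, 255], [0, 0, 0, 0, 0, 0, 255]],
  ],
  newtons=110,
)

```text
clock: 12.28
tcp_pos: [0.6055, 0.047, 0.0268]
eef_rot: [[-0.209, 0.978, 0.004], [0.978, 0.209, -0.007], [-0.008, 0.003, -1.0]]
wrist_force: [0.2, 0.9, -4.0]
finger_gap: 0.22
```

Run:
```python
from h import *
rep(telemetry.read_state())
```

```text
clk 12.275 tcp [0.6055 0.047  0.0268] tip in mount x 0.0014 y -0.0184 z 0.0841 yaw 102.06 zax [ 0.0044 -0.0074] xz -0.0081 gap 0.220 F [ 0.2  0.9 -4. ]
lateral fix world [-0.05 -0.01] dz -0.02
```

Request:
arm_command(
  motion=[
    [[-0.05, 0.02, -0.02, 0.09, 0.055, 0, 255], [-0.07, 0.33, 0, 0, 0, 0, 255], [-0.07, 0.33, 0, 0, 0, 0, 255], [-0.07, 0.33, 0, 0, 0, 0, 255]],
  ],
)

```text
clock: 12.78
tcp_pos: [0.6027, 0.0654, 0.0285]
eef_rot: [[-0.214, 0.977, 0.01], [0.977, 0.214, -0.021], [-0.023, 0.005, -1.0]]
wrist_force: [1.1, -13.6, -0.4]
finger_gap: 0.216
```

Run:
```python
from h import *
rep(telemetry.read_state())
s,im=snap('top','t9'); cv2.imwrite('pics/t9.png',cv2.resize(im[150:220,165:315],None,fx=5,fy=5,interpolation=cv2.INTER_CUBIC))
```

```text
clk 12.775 tcp [0.6027 0.0654 0.0285] tip in mount x 0.0018 y 0.0011 z 0.0840 yaw 102.35 zax [ 0.0095 -0.0215] xz -0.0230 gap 0.216 F [  1.1 -13.6  -0.4]
lateral fix world [-0.06 -0.01] dz -0.02
```

View pics/t9.png

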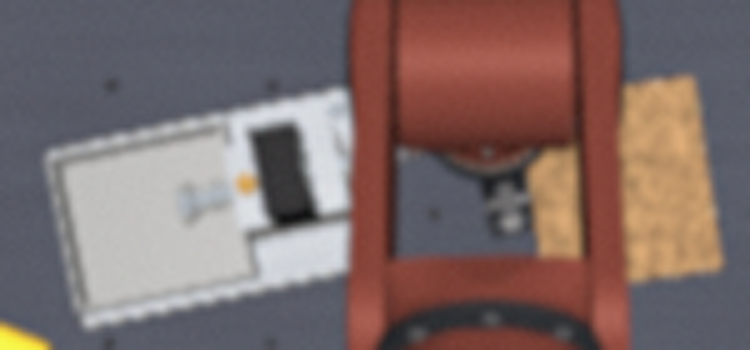

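Request:
arm_command(
  motion=[
    [[-0.1, 0.3, -0.06, 0.2, 0.12, 0, 255], [-0.1, 0.33, -0.05, 0.15, 0.05, -0.03, 255], [0, 0, 0, 0, 0, 0, 255]],
  ],
)

```text
clock: 13.2
tcp_pos: [0.5992, 0.0763, 0.0268]
eef_rot: [[-0.215, 0.977, 0.0], [0.977, 0.215, -0.007], [-0.007, -0.001, -1.0]]
wrist_force: [-0.5, 0.9, -3.4]
finger_gap: 0.214
```

Run:
```python
from h import *
rep(telemetry.read_state())
```

```text
clk 13.2 tcp [0.5992 0.0763 0.0268] tip in mount x 0.0009 y 0.0115 z 0.0843 yaw 102.41 zax [ 0.0003 -0.007 ] xz -0.0069 gap 0.214 F [-0.5  0.9 -3.4]
lateral fix world [-0.03 -0.01] dz -0.03
```

Request:
arm_command(
  motion=[
    [[-0.08, 0.3, -0.05, 0.1, 0.02, -0.05, 255], [-0.08, 0.3, -0.03, 0.15, 0.02, -0.03, 255], [-0.08, 0.3, -0.03, 0.15, 0.02, 0, 255]],
  ],
)

```text
clock: 13.58
tcp_pos: [0.5957, 0.0934, 0.0248]
eef_rot: [[-0.213, 0.977, 0.002], [0.977, 0.213, 0.007], [0.006, 0.004, -1.0]]
wrist_force: [2.1, -10.1, -3.1]
finger_gap: 0.217
```

Run:
```python
from h import *
rep(telemetry.read_state())
```

```text
clk 13.575 tcp [0.5957 0.0934 0.0248] tip in mount x 0.0008 y 0.0282 z 0.0839 yaw 102.33 zax [0.0024 0.0071] xz 0.0065 gap 0.217 F [  2.1 -10.1  -3.1]
lateral fix world [-0.03 -0.01] dz -0.01
```

Request:
arm_command(
  motion=[
    [[-0.08, 0.27, -0.02, -0.02, 0.03, -0.03, 255], [-0.05, 0.2, 0, 0.03, 0, 0, 255], [0, 0, 0, 0, 0, 0, 255]],
  ],
)

```text
clock: 13.95
tcp_pos: [0.5902, 0.1102, 0.0235]
eef_rot: [[-0.211, 0.978, -0.002], [0.977, 0.211, 0.011], [0.011, -0.0, -1.0]]
wrist_force: [-0.3, 0.1, -2.9]
finger_gap: 0.218
```

Run:
```python
from h import *
rep(telemetry.read_state())
s,im=snap('top','t10'); cv2.imwrite('pics/t10.png',cv2.resize(im[150:220,165:315],None,fx=5,fy=5,interpolation=cv2.INTER_CUBIC))
s,im=snap('scene','s10'); cv2.imwrite('pics/s10.png',cv2.resize(im[150:260,190:370],None,fx=4.4,fy=4.4,interpolation=cv2.INTER_CUBIC))
```

```text
clk 13.95 tcp [0.5902 0.1102 0.0235] tip in mount x -0.0005 y 0.0456 z 0.0831 yaw 102.16 zax [-0.0024  0.0106] xz 0.0109 gap 0.218 F [-0.3  0.1 -2.9]
lateral fix world [0.02 0.  ] dz 0.01
```

View pics/t10.png

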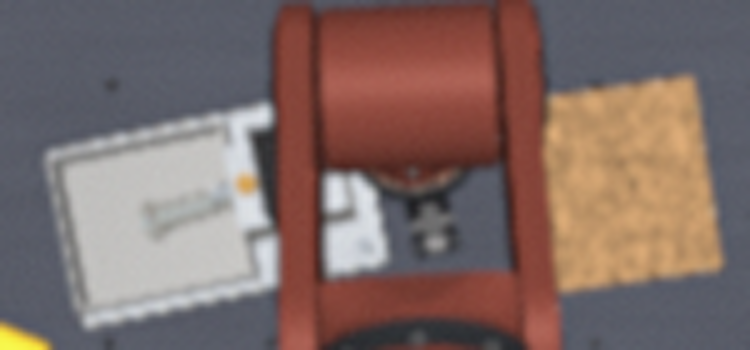

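View pics/s10.png

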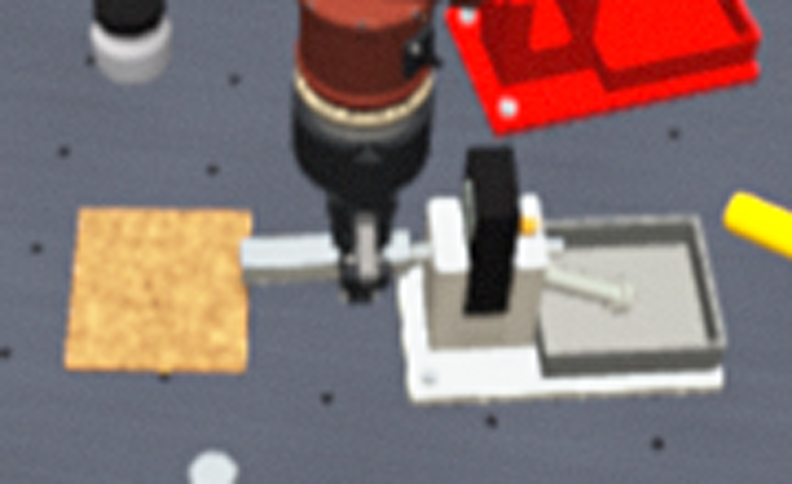

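Request:
arm_command(
  motion=[
    [[0.08, -0.4, 0, -0.1, 0, 0, 255], [0.14, -0.65, 0, -0.03, 0, 0, 255], [0.14, -0.65, 0, 0, 0, 0, 255], [0.14, -0.65, 0, 0, 0, 0, 255], [0, 0, 0, 0, 0, 0, 255]],
  ],
)

```text
clock: 14.68
tcp_pos: [0.6072, 0.0322, 0.0239]
eef_rot: [[-0.209, 0.978, -0.001], [0.978, 0.209, -0.002], [-0.002, -0.001, -1.0]]
wrist_force: [0.4, 0.2, -3.1]
finger_gap: 0.218
```

Run:
```python
from h import *
rep(telemetry.read_state())
```

```text
clk 14.675 tcp [0.6072 0.0322 0.0239] tip in mount x 0.0002 y -0.0335 z 0.0820 yaw 102.05 zax [-0.0008 -0.002 ] xz -0.0018 gap 0.218 F [ 0.4  0.2 -3.1]
lateral fix world [-0.01 -0.  ] dz 0.05
```

Request:
arm_command(
  motion=[
    [[0.1, -0.65, 0.1, 0, 0, 0, 255], [0.1, -1, 0.6, 0, 0, -0.3, 255], [0.1, -1, 0.6, 0, 0, -0.4, 255], [0.1, -1, 0.3, 0, 0, -0.5, 255], [0.1, -1, 0, 0, 0, -0.5, 255], [0.1, -1, 0, 0, 0, -0.5, 255], [0.1, -1, 0, 0, 0, -0.5, 255], [0, -0.3, 0, 0, 0, -0.3, 255]],
  ],
)

```text
clock: 15.68
tcp_pos: [0.6279, -0.1883, 0.0747]
eef_rot: [[0.035, 0.999, -0.001], [0.999, -0.035, -0.004], [-0.004, -0.0, -1.0]]
wrist_force: [0.6, 0.5, -3.1]
finger_gap: 0.22
```

```bash
cat >> h.py <<'E'
def rep2(s,P=(.6331,-.2574,-.0183),yaw=87.95):
    R=s['eef_rot']; print('clk',s['clock'],'tcp',np.round(s['tcp_pos'],4),'gap %.3f'%s['finger_gap'],'F',np.round(s['wrist_force'],1),
     'need',np.round((np.array(P)-s['tcp_pos'])/.03,2),'turn',np.round(R[1,2]*-1/.08,2),np.round(R[0,2]/.08,2),np.round((np.radians(yaw)-np.arctan2(R[1,0],R[0,0]))/.08,2))
E
python3 - <<'E'
from h import *
rep2(telemetry.read_state())
E
```

```text
clk 15.675 tcp [ 0.6279 -0.1883  0.0747] gap 0.220 F [ 0.6  0.5 -3.1] need [ 0.17 -2.3  -3.1 ] turn 0.05 -0.01 -0.0
```

Request:
arm_command(
  motion=[
    [[0.1, -0.8, 0, 0.05, 0, 0, 255], [0.07, -0.8, 0, 0, 0, 0, 255], [0, -0.7, 0, 0, 0, 0, 255], [0, 0, -0.6, 0, 0, 0, 255], [0, 0, -0.7, 0, 0.03, 0, 255], [0, 0, 0, 0, 0, 0, 255]],
  ],
)

```text
clock: 16.42
tcp_pos: [0.6313, -0.2603, 0.0309]
eef_rot: [[0.034, 0.999, -0.007], [0.999, -0.034, 0.004], [0.003, -0.007, -1.0]]
wrist_force: [0.4, -0.4, -2.7]
finger_gap: 0.217
```

Run:
```python
from h import *
rep2(telemetry.read_state())
```

```text
clk 16.425 tcp [ 0.6313 -0.2603  0.0309] gap 0.217 F [ 0.4 -0.4 -2.7] need [ 0.06  0.1  -1.64] turn -0.05 -0.08 -0.02
```

Request:
arm_command(
  motion=[
    [[0.04, 0.1, -0.65, -0.05, -0.08, 0, 255], [0, 0, -0.6, 0, 0, 0, 255], [0, 0, 0, 0, 0, 0, 255]],
  ],
)

```text
clock: 16.8
tcp_pos: [0.6321, -0.2545, -0.0093]
eef_rot: [[0.031, 1.0, -0.002], [1.0, -0.031, 0.001], [0.001, -0.002, -1.0]]
wrist_force: [-0.9, 0.7, -2.7]
finger_gap: 0.215
```

Run:
```python
from h import *
rep2(telemetry.read_state())
s,im=snap('wrist','w11')
```

```text
clk 16.8 tcp [ 0.6321 -0.2545 -0.0093] gap 0.215 F [-0.9  0.7 -2.7] need [ 0.03 -0.1  -0.3 ] turn -0.02 -0.03 -0.05
```

View pics/w11.png

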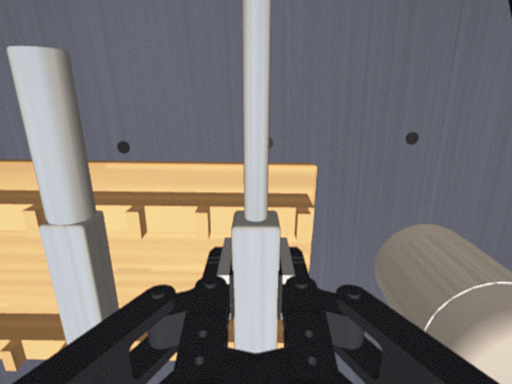

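Request:
arm_command(
  motion=[
    [[0.03, -0.1, -0.22, -0.02, -0.03, -0.05, 255], [0, 0, 0, 0, 0, 0, 255], [0, 0, -0.07, 0, 0, 0, 255], [0, 0, 0, 0, 0, 0, 255]],
  ],
)

```text
clock: 17.35
tcp_pos: [0.6362, -0.2595, -0.0144]
eef_rot: [[0.036, 0.999, 0.006], [0.999, -0.036, -0.004], [-0.003, 0.007, -1.0]]
wrist_force: [-0.2, 0.4, -2.3]
finger_gap: 0.217
```

Run:
```python
from h import *
rep2(telemetry.read_state())
```

```text
clk 17.35 tcp [ 0.6362 -0.2595 -0.0144] gap 0.217 F [-0.2  0.4 -2.3] need [-0.1   0.07 -0.13] turn 0.05 0.08 0.0
```

Request:
arm_command(
  motion=[
    [[-0.1, 0.07, -0.12, 0.05, 0.08, 0, 255], [0, 0, 0, 0, 0, 0, 255], [0, 0, 0, 0, 0, 0, 255]],
  ],
)

```text
clock: 17.73
tcp_pos: [0.6333, -0.2575, -0.0177]
eef_rot: [[0.036, 0.999, 0.0], [0.999, -0.036, 0.0], [0.0, 0.0, -1.0]]
wrist_force: [0.3, -0.9, -2.5]
finger_gap: 0.22
```

Run:
```python
from h import *
rep2(telemetry.read_state())
```

```text
clk 17.725 tcp [ 0.6333 -0.2575 -0.0177] gap 0.220 F [ 0.3 -0.9 -2.5] need [-0.01  0.   -0.02] turn -0.0 0.0 0.0
```

Request:
arm_command(
  motion=[
    [[0, 0, -0.02, 0, 0, 0, 255], [0, 0, 0, 0, 0, 0, 110], [0, 0, 0, 0, 0, 0, 110], [0, 0, 0, 0, 0, 0, 110], [0, 0, 0.5, 0, 0, 0, 110], [0, 0, 1, 0, 0, 0, 110], [0, 0, 1, 0, 0, 0, 110], [0, 0, 1, 0, 0, 0, 110]],
  ],
)

```text
clock: 18.73
tcp_pos: [0.6339, -0.2578, 0.0924]
eef_rot: [[0.036, 0.999, 0.001], [0.999, -0.036, -0.0], [-0.0, 0.001, -1.0]]
wrist_force: [0.9, -0.3, -0.5]
finger_gap: 0.566
```

Run:
```python
from h import *
s,im=snap('wrist','w12');rep2(s)
```

```text
clk 18.725 tcp [ 0.6339 -0.2578  0.0924] gap 0.566 F [ 0.9 -0.3 -0.5] need [-0.03  0.01 -3.69] turn 0.01 0.02 0.0
```

View pics/w12.png

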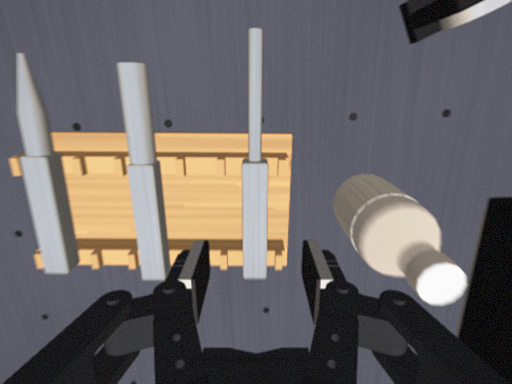

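Request:
arm_command(
  motion=[
    [[0, 0.3, 1, 0, 0, 0, 110], [-0.1, 1, 1, 0, 0, 0.2, 110], [-0.14, 1, 1, 0, 0, 0.2, 40], [-0.14, 1, 0.6, 0, 0, 0.2, 0], [-0.14, 1, 0.3, 0, 0, 0.2, 0], [-0.14, 1, 0, 0, 0, 0.2, 0], [-0.14, 1, 0, 0, 0, 0.2, 0], [-0.14, 1, 0, 0, 0, 0.2, 0]],
  ],
)

```text
clock: 19.77
tcp_pos: [0.6121, -0.0379, 0.2332]
eef_rot: [[-0.075, 0.997, 0.031], [0.997, 0.076, -0.009], [-0.011, 0.03, -0.999]]
wrist_force: [0.5, 0.6, 0.7]
finger_gap: 1.0
```

Request:
arm_command(
  motion=[
    [[-0.14, 1, 0, 0, 0, 0.3, 0], [-0.14, 1, 0, 0, 0, 0.3, 0], [-0.14, 1, 0, 0, 0, 0.3, 0], [-0.14, 1, 0, 0, 0, 0.3, 0], [-0.14, 1, 0, 0, 0, 0.3, 0], [-0.1, 0.5, 0, 0, 0, 0.2, 0], [0, 0, 0, 0, 0, 0, 0]],
  ],
)

```text
clock: 20.65
tcp_pos: [0.5883, 0.1341, 0.2415]
eef_rot: [[-0.217, 0.975, 0.044], [0.976, 0.217, -0.004], [-0.014, 0.042, -0.999]]
wrist_force: [0.2, -1.0, 0.6]
finger_gap: 1.0
```

Run:
```python
from h import *
s,im=snap('wrist','w13');rep2(s,(.5746,.1837,.073),102); print(s['eef_rot'])
np.savez('w13s',tcp_pos=s['tcp_pos'],eef_rot=s['eef_rot'])
```

```text
clk 20.65 tcp [0.5883 0.1341 0.2415] gap 1.000 F [ 0.2 -1.   0.6] need [-0.46  1.65 -5.62] turn 0.05 0.55 -0.12
[[-0.21689957  0.97520096  0.04401881]
 [ 0.97609902  0.21728664 -0.00415016]
 [-0.01361194  0.04206655 -0.99902208]]
```

View pics/w13.png

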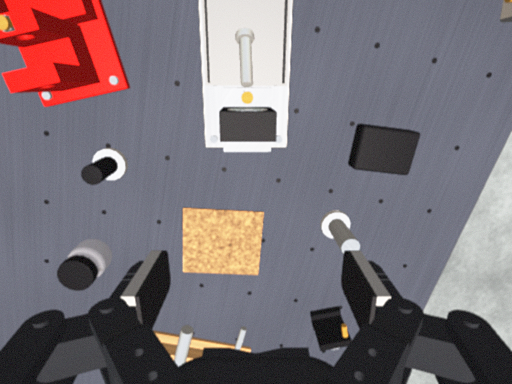

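Request:
arm_command(
  motion=[
    [[-0.23, 0.8, 0, 0.05, 0.3, -0.12, 0], [-0.23, 0.85, 0, 0, 0.25, 0, 0], [0, 0, -0.8, 0, 0, 0, 0], [0, 0, -1, 0, 0.05, 0, 0], [0, 0, -1, 0, 0.05, 0, 0], [0, 0, 0, 0, 0, 0, 0]],
  ],
)

```text
clock: 21.45
tcp_pos: [0.5777, 0.1762, 0.1574]
eef_rot: [[-0.197, 0.98, -0.005], [0.98, 0.197, -0.004], [-0.003, -0.006, -1.0]]
wrist_force: [0.6, -0.2, -0.4]
finger_gap: 0.998
```

Run:
```python
from h import *
np.set_printoptions(precision=4,suppress=True)
q=dict(np.load('w13s.npz'))
m=inter('wrist',[[184,208],[264,212],[260,275],[182,272]],.004,q);print('mat',m,m.mean(0))
s,im=snap('wrist','w14');rep2(s,(.5746,.1837,.073),102)
```

```text
mat [[ 0.5141  0.0314  0.004 ]
 [ 0.6306  0.0487  0.004 ]
 [ 0.6492 -0.0599  0.004 ]
 [ 0.5265 -0.0778  0.004 ]] [ 0.5801 -0.0144  0.004 ]
clk 21.45 tcp [0.5777 0.1762 0.1574] gap 0.998 F [ 0.6 -0.2 -0.4] need [-0.1   0.25 -2.81] turn 0.05 -0.06 0.14
```

View pics/w14.png

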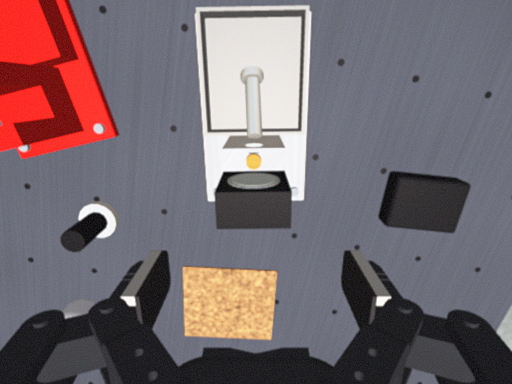

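Request:
arm_command(
  motion=[
    [[-0.1, 0.25, 0, 0.05, -0.06, 0.14, 0], [0, 0, 0, 0, 0, 0, 0], [0, 0, -0.6, 0, 0, 0, 0], [0, 0, -0.6, 0, 0.03, 0, 0], [0, 0, -0.6, 0, 0.03, 0, 0], [0, 0, 0, 0, 0, 0, 0]],
  ],
)

```text
clock: 22.25
tcp_pos: [0.5783, 0.1842, 0.106]
eef_rot: [[-0.208, 0.978, 0.005], [0.978, 0.208, 0.002], [0.001, 0.006, -1.0]]
wrist_force: [0.6, -0.9, 0.2]
finger_gap: 1.003
```

Run:
```python
from h import *
s,im=snap('wrist','w15');rep2(s,(.5746,.1837,.073),102)
```

```text
clk 22.25 tcp [0.5783 0.1842 0.106 ] gap 1.003 F [ 0.6 -0.9  0.2] need [-0.12 -0.02 -1.1 ] turn -0.02 0.07 0.0
```

View pics/w15.png

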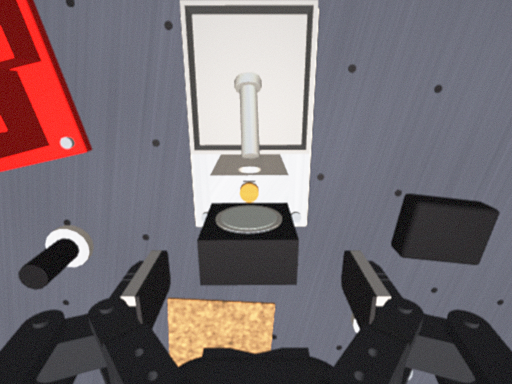

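Request:
arm_command(
  motion=[
    [[-0.12, -0.02, -0.55, -0.02, 0.07, 0, 0], [-0.04, 0, -0.5, 0, 0.03, 0, 0], [0, 0, 0, 0, 0, 0, 0]],
  ],
)

```text
clock: 22.68
tcp_pos: [0.5744, 0.1838, 0.0738]
eef_rot: [[-0.208, 0.978, -0.001], [0.978, 0.208, 0.001], [0.001, -0.0, -1.0]]
wrist_force: [-0.8, -0.5, 0.9]
finger_gap: 0.995
```

Run:
```python
from h import *
s,im=snap('wrist','w16');rep2(s,(.5746,.1837,.073),102)
```

```text
clk 22.675 tcp [0.5744 0.1838 0.0738] gap 0.995 F [-0.8 -0.5  0.9] need [ 0.01 -0.   -0.03] turn -0.01 -0.01 0.0
```

View pics/w16.png

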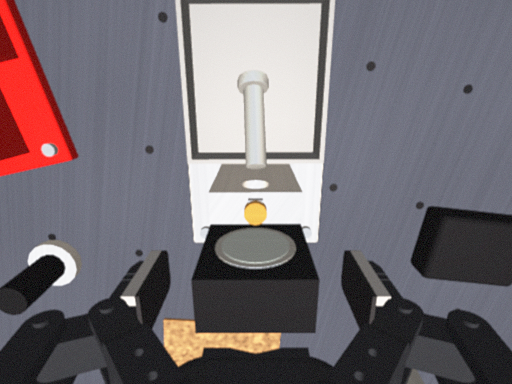

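Request:
arm_command(
  motion=[
    [[0, 0, 0, 0, 0, 0, 255], [0, 0, 0, 0, 0, 0, 255], [0, 0, 0, 0, 0, 0, 255], [0, 0, 0, 0, 0, 0, 255]],
  ],
  newtons=60,
)

```text
clock: 23.22
tcp_pos: [0.5759, 0.1841, 0.0758]
eef_rot: [[-0.208, 0.978, 0.003], [0.978, 0.208, 0.001], [0.001, 0.003, -1.0]]
wrist_force: [-0.4, -0.2, -2.1]
finger_gap: 0.577
```

Run:
```python
from h import *
s,im=snap('wrist','w17');rep2(s,(.5746,.1837,.073),102)
```

```text
clk 23.225 tcp [0.5759 0.1841 0.0758] gap 0.577 F [-0.4 -0.2 -2.1] need [-0.04 -0.01 -0.09] turn -0.02 0.04 0.0
```

View pics/w17.png

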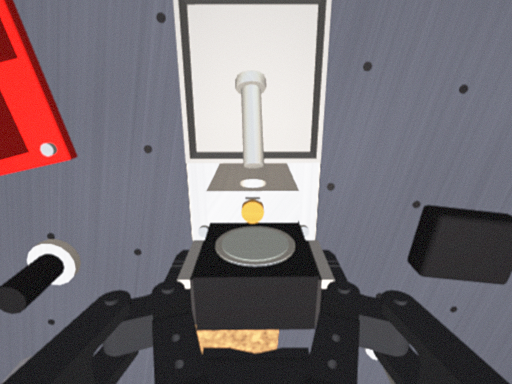

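Request:
arm_command(
  motion=[
    [[-0.02, 0, 0.3, 0, 0.02, 0, 255], [0, 0, 0.4, 0, 0, 0, 255], [0, 0, 0.5, 0, 0, 0, 255], [0, 0, 0.6, 0, 0, 0, 255], [0, 0, 0.7, 0, 0, 0, 255], [0, 0, 0.6, 0, 0, 0, 255], [0, 0, 0, 0, 0, 0, 255]],
  ],
)

```text
clock: 24.15
tcp_pos: [0.5758, 0.1843, 0.1772]
eef_rot: [[-0.208, 0.978, 0.005], [0.978, 0.208, 0.002], [0.001, 0.005, -1.0]]
wrist_force: [0.5, -0.4, -2.3]
finger_gap: 0.58
```

Run:
```python
from h import *
s,im=snap('wrist','w18');rep2(s,(.5798,-.0148,.029),102)
s,im=snap('scene','s18'); cv2.imwrite('pics/s18.png',cv2.resize(im[110:260,190:370],None,fx=4,fy=4,interpolation=cv2.INTER_CUBIC))
```

```text
clk 24.15 tcp [0.5758 0.1843 0.1772] gap 0.580 F [ 0.5 -0.4 -2.3] need [ 0.13 -6.64 -4.94] turn -0.02 0.06 -0.0
```

View pics/s18.png

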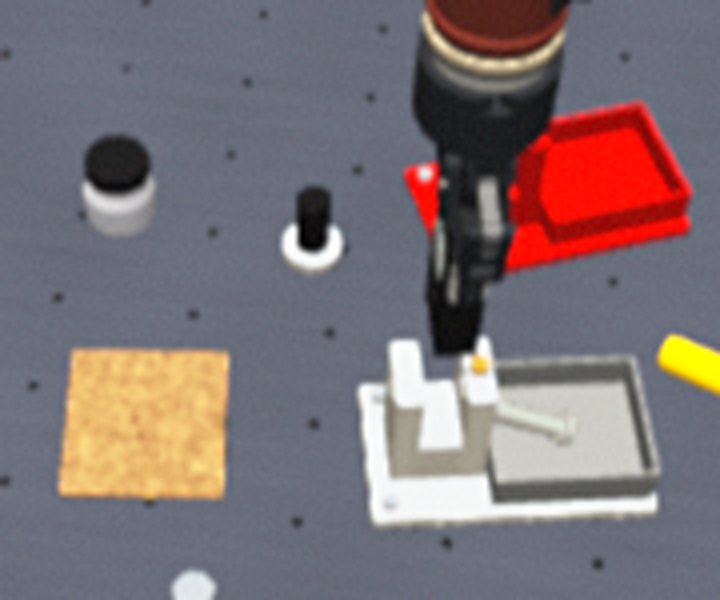

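Request:
arm_command(
  motion=[
    [[0.02, -0.4, 0, 0, 0.05, 0, 255], [0.02, -0.8, 0, 0, 0, 0, 255], [0.02, -0.9, 0, 0, 0, 0, 255], [0.02, -0.9, 0, 0, 0, 0, 255], [0.02, -0.9, 0, 0, 0, 0, 255], [0.02, -0.9, 0, 0, 0, 0, 255], [0, -0.8, 0, 0, 0, 0, 255], [0, -0.4, 0, 0, 0, 0, 255]],
  ],
)

```text
clock: 25.25
tcp_pos: [0.5699, -0.0066, 0.1635]
eef_rot: [[-0.208, 0.978, -0.024], [0.978, 0.208, -0.002], [0.003, -0.024, -1.0]]
wrist_force: [-0.1, 0.1, -2.4]
finger_gap: 0.577
```

Run:
```python
from h import *
rep2(telemetry.read_state(),(.5798,-.0148,.029),102)
```

```text
clk 25.25 tcp [ 0.5699 -0.0066  0.1635] gap 0.577 F [-0.1  0.1 -2.4] need [ 0.33 -0.27 -4.48] turn 0.03 -0.3 -0.0
```

Request:
arm_command(
  motion=[
    [[0.25, -0.27, 0, 0.03, -0.3, 0, 255], [0, 0, -0.5, 0, 0, 0, 255], [0, 0, -0.8, 0, 0, 0, 255], [0, 0, -0.8, 0, 0, 0, 255], [0, 0, -0.8, 0, 0, 0, 255], [0, 0, -0.5, 0, 0, 0, 255], [0, 0, 0, 0, 0, 0, 255], [0, 0, 0, 0, 0, 0, 255]],
  ],
)

```text
clock: 26.25
tcp_pos: [0.5753, -0.0111, 0.0533]
eef_rot: [[-0.211, 0.978, -0.003], [0.978, 0.211, 0.004], [0.005, -0.002, -1.0]]
wrist_force: [-0.3, 0.7, -2.5]
finger_gap: 0.579
```

Run:
```python
from h import *
rep2(telemetry.read_state(),(.5798,-.0148,.029),102)
```

```text
clk 26.25 tcp [ 0.5753 -0.0111  0.0533] gap 0.579 F [-0.3  0.7 -2.5] need [ 0.15 -0.12 -0.81] turn -0.05 -0.04 -0.04
```

Request:
arm_command(
  motion=[
    [[0.12, -0.1, -0.25, -0.05, -0.04, 0, 255], [0, 0, -0.25, 0, 0, 0, 255], [0, 0, -0.15, 0, 0, 0, 255], [0, 0, 0, 0, 0, 0, 255], [0, 0, 0, 0, 0, 0, 255]],
  ],
)

```text
clock: 26.88
tcp_pos: [0.5816, -0.0147, 0.0351]
eef_rot: [[-0.211, 0.978, 0.005], [0.978, 0.211, -0.001], [-0.002, 0.005, -1.0]]
wrist_force: [0.0, -0.0, -2.8]
finger_gap: 0.574
```

Run:
```python
from h import *
s,im=snap('wrist','w19')
rep2(s,(.5798,-.0148,.029),102)
s,im=snap('scene','s19'); cv2.imwrite('pics/s19.png',cv2.resize(im[130:260,150:290],None,fx=4.5,fy=4.5,interpolation=cv2.INTER_CUBIC))
```

```text
clk 26.875 tcp [ 0.5816 -0.0147  0.0351] gap 0.574 F [ 0.  -0.  -2.8] need [-0.06 -0.   -0.2 ] turn 0.01 0.07 -0.04
```

View pics/w19.png

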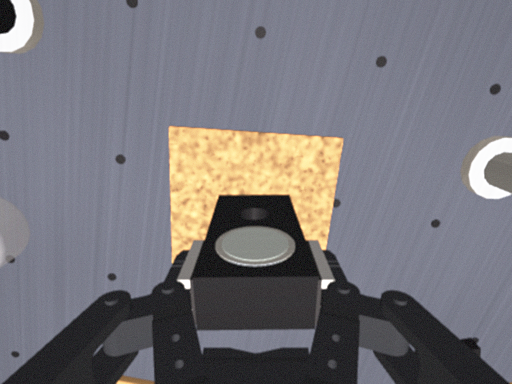

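View pics/s19.png

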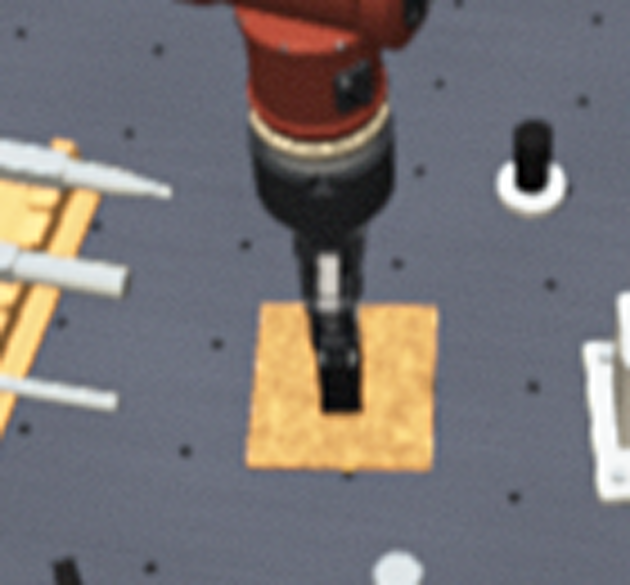

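Request:
arm_command(
  motion=[
    [[-0.05, 0, -0.08, 0, 0.06, 0, 255], [0, 0, 0, 0, 0, 0, 255], [0, 0, -0.05, 0, 0, 0, 255], [0, 0, 0, 0, 0, 0, 255]],
  ],
)

```text
clock: 27.48
tcp_pos: [0.5802, -0.0147, 0.0314]
eef_rot: [[-0.211, 0.978, 0.001], [0.978, 0.211, -0.001], [-0.001, 0.001, -1.0]]
wrist_force: [0.2, 0.5, -2.5]
finger_gap: 0.578
```

Request:
arm_command(
  motion=[
    [[0, 0, -0.05, 0, 0, 0, 255], [0, 0, 0, 0, 0, 0, 255], [0, 0, -0.02, 0, 0, 0, 255], [0, 0, 0, 0, 0, 0, 255]],
  ],
)

```text
clock: 27.98
tcp_pos: [0.5806, -0.0148, 0.0299]
eef_rot: [[-0.211, 0.978, 0.001], [0.978, 0.211, -0.001], [-0.001, 0.001, -1.0]]
wrist_force: [-1.4, 0.6, -3.0]
finger_gap: 0.577
```

Request:
arm_command(
  motion=[
    [[0, 0, -0.04, 0, 0, 0, 255], [0, 0, 0, 0, 0, 0, 255], [0, 0, 0, 0, 0, 0, 255]],
  ],
)

```text
clock: 28.35
tcp_pos: [0.5809, -0.0149, 0.0299]
eef_rot: [[-0.211, 0.978, 0.001], [0.978, 0.211, -0.001], [-0.002, 0.001, -1.0]]
wrist_force: [-0.6, 0.7, -0.7]
finger_gap: 0.577
```

Request:
arm_command(
  motion=[
    [[0, 0, -0.02, 0, 0, 0, 255], [0, 0, 0, 0, 0, 0, 90], [0, 0, 0, 0, 0, 0, 60], [0, 0, 0, 0, 0, 0, 0], [0, 0, 0, 0, 0, 0, 0], [0, 0, 0, 0, 0, 0, 0]],
  ],
)

```text
clock: 29.1
tcp_pos: [0.5823, -0.0151, 0.03]
eef_rot: [[-0.211, 0.977, 0.004], [0.977, 0.211, -0.002], [-0.003, 0.004, -1.0]]
wrist_force: [-0.5, 0.3, -0.7]
finger_gap: 0.998
```

Run:
```python
from h import *
s,im=snap('wrist','w20')
rep2(s,(.5798,-.0148,.029),102)
```

```text
clk 29.1 tcp [ 0.5823 -0.0151  0.03  ] gap 0.998 F [-0.5  0.3 -0.7] need [-0.08  0.01 -0.03] turn 0.02 0.05 -0.04
```

View pics/w20.png

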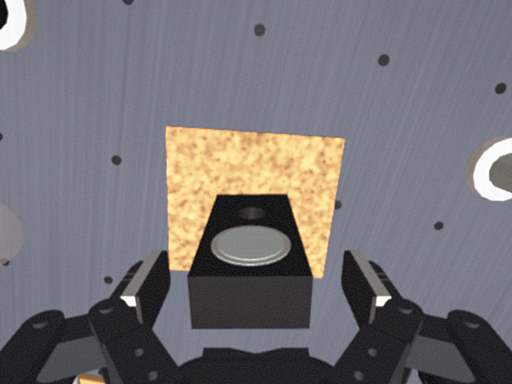

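Holder stands free between open fingers. Retreat straight up.

Request:
arm_command(
  motion=[
    [[-0.08, 0, 0.3, 0, 0.03, 0, 0], [0, 0, 0.6, 0, 0, 0, 0], [0, 0, 1, 0, 0, 0, 0], [0, 0, 1, 0, 0, 0, 0], [0, 0, 1, 0, 0, 0, 0], [0, 0, 1, 0, 0, 0, 0], [0, 0, 0.5, 0, 0, 0, 0]],
  ],
)

```text
clock: 30.02
tcp_pos: [0.5796, -0.015, 0.2038]
eef_rot: [[-0.211, 0.977, 0.006], [0.977, 0.211, -0.002], [-0.004, 0.005, -1.0]]
wrist_force: [0.1, 0.4, 0.6]
finger_gap: 1.001
```

Request:
arm_command(
  motion=[
    [[-1, -0.5, 0, 0, 0, 0, 0], [-1, -0.5, 0, 0, 0, 0, 0], [-1, -0.5, 0, 0, 0, 0, 0], [-1, -0.5, 0, 0, 0, 0, 0], [0, 0, 0, 0, 0, 0, 0], [0, 0, 0, 0, 0, 0, 0]],
  ],
)

```text
clock: 30.78
tcp_pos: [0.4579, -0.0762, 0.2085]
eef_rot: [[-0.212, 0.977, 0.013], [0.977, 0.212, -0.004], [-0.007, 0.012, -1.0]]
wrist_force: [-0.2, 0.1, 1.0]
finger_gap: 0.997
```

Run:
```python
from h import *
s,im=snap('scene','s21'); print(s['clock'],s['tcp_pos'],s['wrist_force']); cv2.imwrite('pics/s21.png',cv2.resize(im[120:270,90:370],None,fx=2.8,fy=2.8,interpolation=cv2.INTER_CUBIC))
s,im=snap('top','t21'); cv2.imwrite('pics/t21.png',cv2.resize(im[110:270,100:420],None,fx=2.4,fy=2.4,interpolation=cv2.INTER_CUBIC))
```

```text
30.775 [ 0.45786476 -0.07618125  0.20852215] [-0.15405268  0.14881737  1.02612604]
```

View pics/s21.png

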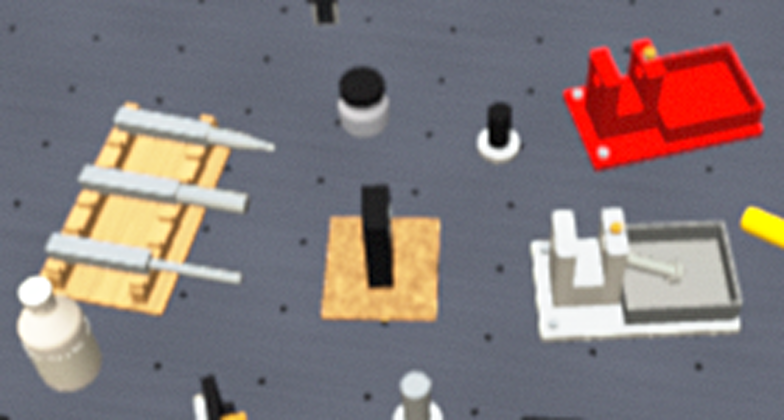

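View pics/t21.png

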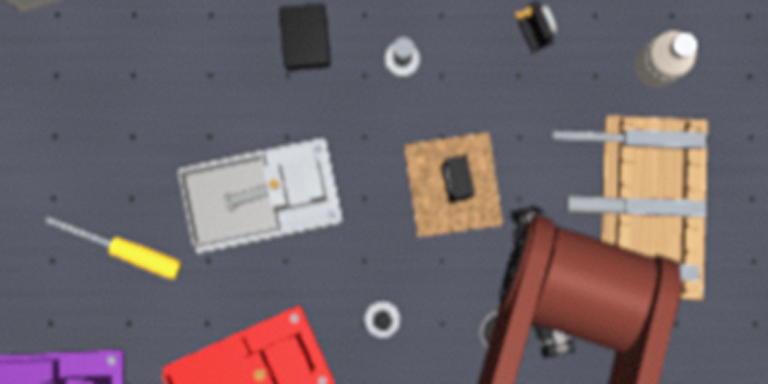

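Run:
```python
from h import *
np.set_printoptions(precision=4,suppress=True)
i=imaging.camera_info('wrist'); f=192/np.tan(np.radians(i['vertical_fov']/2));Mt=np.array(i['mount'])
y=np.array([-np.sin(TH),np.cos(TH)]); x=np.array([np.cos(TH),np.sin(TH)])
def ray(R,t,p):
    d=R@Mt[:3,:3]@np.array([(p[0]-i['cx'])/f,(p[1]-i['cy'])/f,1]); return t+R@Mt[:3,3],d
q=dict(np.load('w13s.npz'))
Rb=np.array([[-.208,.978,-.001],[.978,.208,.001],[.001,0,-1]]);tb=np.array([.5744,.1838,.0738])
for n,pa,pb in (('tail',(247,86),(256,166)),('head',(244,37),(253,82))):
    c1,d1=ray(q['eef_rot'],q['tcp_pos'],pa);c2,d2=ray(Rb,tb,pb)
    k=np.linalg.lstsq(np.c_[d1,-d2],c2-c1,rcond=None)[0]
    P=(c1+k[0]*d1+c2+k[1]*d2)/2; m=P[:2]-M; print(n,'mount',m@x,m@y,P[2],'miss',np.linalg.norm(c1+k[0]*d1-c2-k[1]*d2))
```

```text
tail mount 0.00035510543037353757 0.03318445155751521 0.047319487918226905 miss 0.0004914784254638445
head mount -0.002296835376679698 0.08853707279923695 0.01358094163273324 miss 0.0003907675612664011
```

Run:
```python
from h import *
im=cv2.imread('pics/w16.png'); a=cv2.resize(im[50:240,180:340],None,fx=3.1,fy=3.1,interpolation=cv2.INTER_CUBIC)
cv2.imwrite('pics/c16.png',a)
```

```text
(no output)
```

View pics/c16.png

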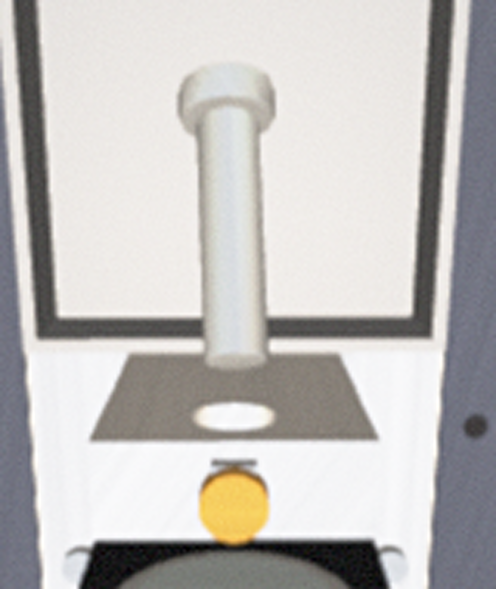

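Run:
```python
from h import *
print(telemetry.read_state()['clock']); arm.sign_off()
```

```text
30.875
the job is handed in; nothing more can be done
```

The job is done and handed in at about 31 s of the 72 s allowed; the interface gave no verdict.

**What I did:**
- I took the thin straight-nosed punch from its place beside the white bottle and drove the pin out from the entry side.
- I laid the punch back between its ridges, then lifted the freed holder out and set it on the cork mat.

**Last checks:**
- **Pin:** it is in the tray, well inside the limits (middle about 61 mm along the mount's y and 30 mm up). It does not lie flat: the head is on the floor, and the tail leans over the near rim against the exit ear. It looked the same in every later picture.
- **Punch:** at release it was within about 1 mm of its starting pose and level.
- **Holder:** it was released about 1 mm from the measured middle of the mat. It looks upright in both final pictures, though I did not measure its tilt.
- **Everything else:** no other object looks moved in the final pictures. In the top view the arm partly hid the pointed punch and the jar, but the scene view shows both in place.

**What disagreed with the description:** the real fingertips sit about 38 mm behind the reported TCP, seen in both the wrist and scene cameras. My first close on the punch shut just above its handle without touching it. I allowed for the offset in every grasp after that.

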